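# Draw a parts basket out of a bench dryer with the lifting hook

### The job

The freshly cleaned watch parts are dry: take the lifting hook from its rack, feel for the wire bail of the basket down in the dryer's well, hook it and draw the basket up out of the well, then set it down upright in the cooling tray and let go of its bail. The basket is hot and delicate: lift it only with the hook, never with the fingers, never force anything and do not drop it. Hang the hook back in its hole in the rack and leave the other drum and the things around as they are.

Things in the scene. Friction and masses are not known exactly. Their poses are not given: they have to be found in the camera images.
- dryer: Fixed white bench dryer, 170 (x) x 210 (y) x 130 mm high, origin under its centre. Two round vertical wells in its top, 50 mm bore, 118 mm deep, at x = 0, y = -48 and +48 mm. At the foot of each well three sprung leaves (up to 36 mm above the origin) grip a drum with about 3 to 5 N of friction until its bottom has risen past them; above them the bore is clear.
- mouth_right (a point): Centre of the mouth of the dryer's well at its y = -48 mm, level with the top face.
- mouth_left (a point): Centre of the mouth of the dryer's well at its y = +48 mm, level with the top face.
- basket: The parts basket to take out: steel mesh drum 40 mm in diameter, 28 mm high, flat closed lid, 0.1 to 0.18 kg, standing on the floor of one of the wells (either one). Origin: centre of its underside. A hinged wire bail stands on the lid. Lid and bail bend if pressed or pulled with more than 15 N.
- bail_hinge (a point): Middle of the bail's hinge line, 31 mm above the basket's origin; the line runs along the basket's y. The bail is an arch of 3 mm wire, legs 27 mm apart, its top (centre line) 23.6 mm from the hinge. It is stiff in its lugs and, from handling, leans to basket +x or -x by anything up to 0.45 rad; the lean is not measured.
- hook: The lifting hook, 0.07 kg, upright in the rack's middle hole. Origin: centre of the underside of its 34 mm round collar (5 mm thick), which rests on the rack. Above it a black flat-sided handle 16 x 16 mm, sides along x and y, top 57 mm above the origin. Below it a tapered ferrule 21 mm across, 12 mm long, then a 4 mm shank and the hook, down to z = -99 mm.
- hook_seat (a point): Where a caught wire rests in the hook: on the tool's axis, 93 mm below its origin. The hook (4 mm wire, in the tool's x-z plane) has its back 5 mm to -x of here, its lowest underside 6 mm below, its tip 7 mm to +x with its upper end 7 mm above; the shank comes down the axis and cranks to the back between 23 and 15 mm above. The mouth opens upward and towards tool +x.
- rack: Fixed wooden tool rack, 85 x 156 mm, top face 106 mm above its origin (under its centre). Three holes in a row along y through its 14 mm top board: the middle one, 26 mm, for the hook; the outer ones, 60 mm to each side, hold screwdrivers whose handles stand 50 mm above the board.
- rack_hole (a point): Centre of the rack's middle hole, level with the top face of the board.
- tray: Fixed square aluminium cooling tray with a rubber liner, 130 x 130 mm, rim 12 mm high and 4 mm thick, inner floor 4 mm above its origin (under its centre).
- capsule: The other drum, same size but with a small knob (39 mm high in all) and no bail, in the other well; stays there.
- driver_a: Screwdriver with a round wooden handle in the rack hole at the rack's y = -60 mm, origin at the underside of its 18 mm handle; leave alone.
- driver_b: Screwdriver with a round wooden handle in the rack hole at the rack's y = +60 mm, origin at the underside of its 18 mm handle; leave alone.
- jar: Brown glass jar, 54 mm in diameter, 60 mm high, origin under its centre; leave alone.

How it is judged:
By the outcome, as a careful person would: the job done as asked, in the order asked, and still so for the second after the job is handed in, with the robot touching nothing.
It also fails if it takes over 72 s, if anything falls off the work surface, if the arm or the gripper's body presses on something with over 40 N, if the wrist force passes 120 N, or if a joint passes its speed limit or range.

### The arm

A 6-joint arm with a two-finger parallel gripper is mounted at the origin on the work surface. World frame = base frame: x ahead of the robot, y to its left, z up, the work surface at z = 0. Lengths are in m, angles in degrees, forces in N, time in s.
With the tool pointing down it reaches from about 0.35 to 0.875 m from the base axis. Payload 4.2 kg.
Tool frame: the origin (TCP) lies between the finger pads; the fingertips stand 19 mm ahead of it and the grasp point (between the pads) is the TCP; z points along the fingers, y is the line along which they close (so a half turn about z gives the same grasp; the last joint's range is limited). The gripper opens to 87 mm and grips with 3 to 60 N. Pads are 19 mm wide; open, the fingers measure 117 mm over their backs; the gripper's body (75 mm by 190 mm) begins 51 mm behind the grasp point.
Start: joints at [-50.672, 22.042, 0.453, 0, -68.411, -14.817], TCP at [0.259, -0.569, 0.242] pointing down, gripper open.
Joint ranges: [-179.83, 179.83], [-69.29, 118.12], [-61.27, 80.66], [-181.25, 117.63], [-171.15, -9.14], [-177.46, 177.46]. Speed limits (degrees/s): [159.86, 159.86, 180, 180, 180, 180].

### API

Orientations are given as a 3x3 rotation matrix whose columns are the frame's x, y, z axes.
In Python, from station import r gives the robot as it stands.
- The arm moves only by the tool drive_tool, never from a script. Its argument "steps" is one flat list of numbers, 7 for each row, row after row: the turn, a rotation vector about the tool's x, y, z in rad, then the shift along the tool's x, y, z in m, then the opening, from 0 (shut) to 1 (fully open). A call has 1 to 10 rows; each row shifts and turns the commanded pose from where the row before left it, along the tool's axes as they then stand; what a row does not reach is not made up. A row lasts 1/12 s, in which the tool goes at most 41.7 mm and 7.16 degrees, less where a joint would pass 70% of its speed; a pose out of reach is approached as far as the arm can. A call is refused whole if a number of a shift passes 0.0417 or a number of a turn 0.125, either way. A call with a gripper value outside its range is refused whole. The fingers move at their own pace and stop on an object; the grip force is fixed at half the most. Time passes only in rows, so rows that do not move let the fingers close. It gives the time, the measured TCP pose, the force, the opening and the grip force at its end, in the units of the state.
- r.sense(): the state, without advancing time (a new reading comes with each control period).
- r.capture(name): name is "side" or "top"; returns the picture (420x560x3 uint8, blue, green, red); there is no depth.
- r.camera_params(name): a dict with "camera_matrix" (3x3 intrinsics, pixels), "k1" (the pictures are not rectified: a ray, as slopes to the right and down, at radius r is drawn at 1 + k1 r^2 times it, then the intrinsics apply), "extrinsics" (4x4, takes a point from world to camera coordinates). Camera axes: x right, y down, z forward; pixel columns grow to the right and rows downward; lengths in m; the calibration is good to about 2 mm. A picture is of the moment at which its call begins. camera_params takes no time and is no camera call.
- r.finish_job(): hands the job in; it is judged then, once.
The state is a dict: "time_s": time; "joints": joint angles; "joint_velocities": joint speeds; "effort": joint torques, N m; "tcp_pos": TCP position; "ee_rot": TCP orientation; "wrist_force": force on the tool from outside, world axes, zero at the start; "moment": the same for the moment, N m; "gripper_width": opening from 0.0 (shut) to 1.0 (fully open); "gripper_force": force on a finger pad.
Only numpy, scipy, OpenCV 4.12 (cv2) and the standard library are available. Lean on these libraries where they do the work, as an engineer would, in place of code of your own. Each camera call takes 0.05 s, during which the arm holds its last target. There are 200 camera calls.

## Working session

There is one attempt and no reset: what is moved stays moved. The work goes in short steps, Python scripts to look and compute and a tool call to move; the robot and the scene stay as the last step left them, time stands still between calls to the robot, and variables do not carry over. Pictures are saved under pics/ and viewed, at most 10 in all, crops included, and the job is handed in when it is done.

Besides the shell and the picture viewer there is one more tool, called as a command line: name --argument value ..., lists and objects as JSON in quotes. drive_tool: Moves the arm, as the interface text tells. Its arguments: {"type":"object","properties":{"steps":{"type":"array"}},"required":["steps"]}

```bash
ls; mkdir -p pics; python3 - <<'E'
from station import r
import cv2
s=r.sense(); print(s['time_s'],s['tcp_pos'],s['ee_rot'],s['wrist_force'],s['gripper_width'])
for n in('side','top'):
    im=r.capture(n); cv2.imwrite(f'pics/{n}0.png',im); p=r.camera_params(n); print(n,p)
E
```

```text
pics
0.0 [ 0.25908238 -0.56813507  0.24045422] [[-9.09940004e-01 -4.14738701e-01 -9.99717679e-04]
 [-4.14739896e-01  9.09937872e-01  1.97193606e-03]
 [ 9.18427770e-05  2.20896631e-03 -9.99997556e-01]] [0.02789974 0.87118675 0.31955741] 1.0032140587665455
side {'camera_matrix': array([[455.84236095,   0.        , 284.39997731],
       [  0.        , 455.84236095, 205.48827853],
       [  0.        ,   0.        ,   1.        ]]), 'k1': -0.11947557339622943, 'extrinsics': array([[-0.43805656, -0.89893833, -0.00404001,  0.24323069],
       [-0.63263931,  0.3114745 , -0.70904946,  0.38570862],
       [ 0.6386501 , -0.3080479 , -0.70514718,  0.69507453],
       [ 0.        ,  0.        ,  0.        ,  1.        ]])}
top {'camera_matrix': array([[532.84740106,   0.        , 280.31518519],
       [  0.        , 532.84740106, 207.34060497],
       [  0.        ,   0.        ,   1.        ]]), 'k1': -0.12442071860905538, 'extrinsics': array([[-0.00670371, -0.99960511,  0.02728895,  0.00710996],
       [-0.98751436,  0.00232259, -0.15751187,  0.54091676],
       [ 0.15738629, -0.02800414, -0.98713997,  1.16538416],
       [ 0.        ,  0.        ,  0.        ,  1.        ]])}
```

View pics/side0.png

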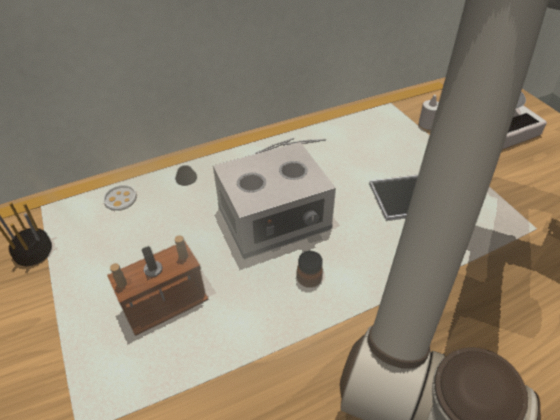

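View pics/top0.png

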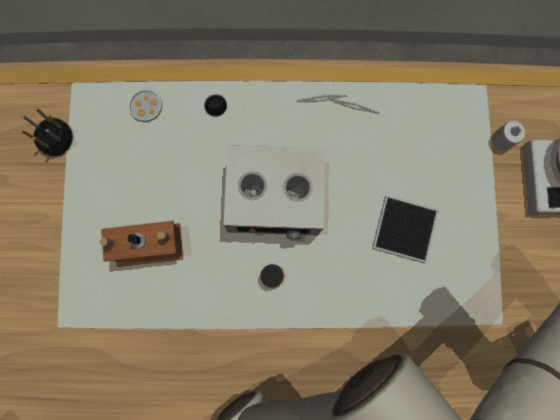

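Side: the rack is at (158,285) with the hook handle at (149,258). The wells are at (251,183) and (293,170). Top: wells at (252,185) and (298,187), hook (137,240), tray (406,229), jar (271,276). I'll enlarge the key regions.

```bash
cat > h.py <<'E'
import numpy as np, cv2
from station import r
P={n:r.camera_params(n) for n in('side','top')}
def ray(n,uv):
    p=P[n];D=np.array([p['k1'],0,0,0.])
    # inverse of radial model
    x=cv2.undistortPoints(np.array([[uv]],float),p['camera_matrix'],D)[0,0]
    E=p['extrinsics'];R=E[:3,:3];t=E[:3,3]
    d=R.T@np.r_[x,1];return -R.T@t,d/np.linalg.norm(d)
def onz(n,uv,z):
    o,d=ray(n,uv);return o+d*(z-o[2])/d[2]
def tri(a,b):
    o1,d1=ray('side',a);o2,d2=ray('top',b)
    s=np.linalg.lstsq(np.c_[d1,-d2],o2-o1,rcond=None)[0]
    p,q=o1+s[0]*d1,o2+s[1]*d2
    return (p+q)/2,np.linalg.norm(p-q)
def proj(n,X):
    p=P[n];E=p['extrinsics']
    return cv2.projectPoints(np.array([X],float),cv2.Rodrigues(E[:3,:3])[0],E[:3,3],p['camera_matrix'],np.array([p['k1'],0,0,0.]))[0][0,0]
def crop(im,x,y,w,h,k):
    return cv2.resize(im[y:y+h,x:x+w],None,fx=k,fy=k,interpolation=cv2.INTER_CUBIC)
E
python3 - <<'E'
import cv2,numpy as np
from h import crop
t=cv2.imread('pics/top0.png');s=cv2.imread('pics/side0.png')
a=np.vstack([np.hstack([crop(t,95,210,100,70,4),crop(t,225,150,100,70,4)]),np.hstack([crop(s,100,230,100,70,4),crop(s,220,145,100,70,4)])])
cv2.imwrite('pics/c1.png',cv2.convertScaleAbs(a,alpha=1.3))
E
```

```text
(no output)
```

View pics/c1.png

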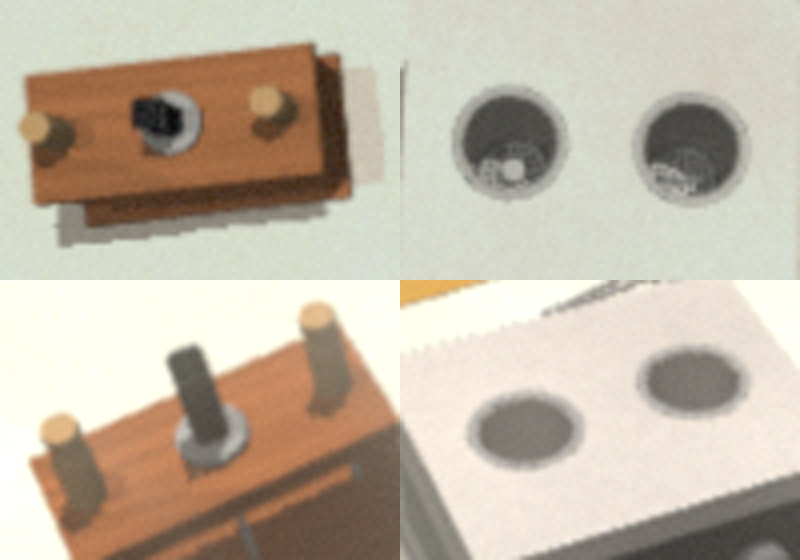

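Crops (4x): the hook collar is at top ≈(140,241) and side ≈(153,269). The image-left (+y) well shows a bright knob, which is the capsule, so the basket should be in the image-right well. Next I'll measure with masks and look into the wells.

```bash
python3 - <<'E'
import cv2,numpy as np
from h import *
t=[];s=[]
for i in range(8): t.append(r.capture('top').astype(float));s.append(r.capture('side').astype(float))
t=np.mean(t,0);s=np.mean(s,0);np.savez('m.npz',t=t,s=s)
print(-P['top']['extrinsics'][:3,:3].T@P['top']['extrinsics'][:3,3])
def ells(im,x,y,w,h,thr,inv=True,amin=60):
    g=cv2.cvtColor(im[y:y+h,x:x+w].astype(np.uint8),cv2.COLOR_BGR2GRAY)
    g=cv2.resize(g,None,fx=4,fy=4,interpolation=cv2.INTER_CUBIC)
    m=((g<thr) if inv else (g>thr)).astype(np.uint8)
    out=[]
    for c in cv2.findContours(m,cv2.RETR_EXTERNAL,cv2.CHAIN_APPROX_NONE)[0]:
        if cv2.contourArea(c)>amin*16:
            e=cv2.fitEllipse(cv2.convexHull(c)); out.append(((e[0][0]+.5)/4-.5+x,(e[0][1]+.5)/4-.5+y,e[1][0]/4,e[1][1]/4))
    return out
g=cv2.cvtColor(t.astype(np.uint8),cv2.COLOR_BGR2GRAY);print('row',g[186,235:322])
g2=cv2.cvtColor(s.astype(np.uint8),cv2.COLOR_BGR2GRAY);print('row',g2[183,230:275])
for thr in(120,160,175): print('top',thr,np.round(ells(t,232,160,86,55,thr),2).tolist())
for thr in(130,155,165): print('side',thr,np.round(ells(s,232,155,80,40,thr),2).tolist())
w=crop(t,280,168,36,38,10);w2=crop(t,235,165,36,38,10)
a=np.hstack([w2,w]);a=np.clip((a-30)*1.6,0,255).astype(np.uint8);cv2.imwrite('pics/wells.png',a)
# tray: dark liner
for n,im,(x,y,ww,h) in(('top',t,(365,185,85,85)),('side',s,(360,170,60,55))):
    g=cv2.cvtColor(im[y:y+h,x:x+ww].astype(np.uint8),cv2.COLOR_BGR2GRAY);m=(g<70).astype(np.uint8)
    c=max(cv2.findContours(m,cv2.RETR_EXTERNAL,cv2.CHAIN_APPROX_NONE)[0],key=cv2.contourArea)
    b=cv2.boxPoints(cv2.minAreaRect(c))+[x,y]
    print(n,b.round(1).tolist(),[onz(n,q,.004).round(4).tolist() for q in b])
E
```

```text
[0.35079525 0.03848641 1.23540408]
row [166 167 159 129 124 101  68  61  57  56  55  54  50  50  55  55  61  72
  72  73  72  73  73  67  60  53  56  60  72 104 130 141 152 163 165 166
 164 164 164 163 163 164 163 163 163 163 162 155 135 134 118  78  58  56
  54  54  53  52  55  56  59  60  59  59  60  60  62  61  59  59  59  59
  60  64  93 128 142 146 161 163 163 163 163 162 164 163 164]
row [184 184 186 187 187 183 167 148 138 119  96  90  92  93  94  94  95  94
  94  95  95  96  97  96  96  96  96  95  94  93  92  91 100 123 139 148
 169 180 182 181 180 179 179 179 179]
top 120 [[297.35, 186.76, 24.36, 25.09], [251.98, 185.1, 24.59, 25.13]]
top 160 [[252.0, 185.28, 30.43, 30.72], [297.99, 183.35, 30.78, 39.56]]Traceback (most recent call last):
  File "<stdin>", line 18, in <module>
  File "<stdin>", line 14, in ells
cv2.error: OpenCV(4.12.0) /io/opencv/modules/imgproc/src/shapedescr.cpp:361: error: (-201:Incorrect size of input array) There should be at least 5 points to fit the ellipse in function 'fitEllipseNoDirect'
```

```bash
cat > e.py <<'E'
from h import *
def ells(im,x,y,w,h,thr,amin=60):
    g=cv2.cvtColor(im[y:y+h,x:x+w].astype(np.uint8),cv2.COLOR_BGR2GRAY)
    g=cv2.resize(g,None,fx=4,fy=4,interpolation=cv2.INTER_CUBIC)
    out=[]
    for c in cv2.findContours((g<thr).astype(np.uint8),cv2.RETR_EXTERNAL,cv2.CHAIN_APPROX_NONE)[0]:
        if amin*16<cv2.contourArea(c)<1500*16:
            e=cv2.fitEllipse(c); out.append(((e[0][0]+.5)/4-.5+x,(e[0][1]+.5)/4-.5+y,e[1][0]/4,e[1][1]/4))
    return out
E
cat > m1.py <<'E'
from e import *
d=np.load('m.npz');t=d['t'];s=d['s']
for thr in(120,148): print('top',thr,np.round(ells(t,232,160,86,55,thr),2).tolist())
for thr in(110,130,160): print('side',thr,np.round(ells(s,232,155,80,42,thr),2).tolist())
w=crop(t,280,168,36,38,10);w2=crop(t,235,165,36,38,10)
a=np.hstack([w2,w]);a=np.clip((a-30)*1.8,0,255).astype(np.uint8);cv2.imwrite('pics/wells.png',a)
for n,im,(x,y,ww,h) in(('top',t,(365,185,85,85)),):
    g=cv2.cvtColor(im[y:y+h,x:x+ww].astype(np.uint8),cv2.COLOR_BGR2GRAY);m=(g<70).astype(np.uint8)
    c=max(cv2.findContours(m,cv2.RETR_EXTERNAL,cv2.CHAIN_APPROX_NONE)[0],key=cv2.contourArea)
    b=cv2.boxPoints(cv2.minAreaRect(c))+[x,y]
    print(n,b.round(1).tolist(),[onz(n,q,.004).round(4).tolist() for q in b])
# black handle & collar
for n,im,(x,y,w,h) in(('top',t,(120,222,40,40)),('side',s,(135,240,30,45))):
    k=im[y:y+h,x:x+w]; sat=k.max(2)-k.min(2)
    dark=((k.max(2)<55)).astype(np.uint8);grey=((sat<22)&(k.max(2)>90)).astype(np.uint8)
    for nm,m in(('dark',dark),('grey',grey)):
        st=cv2.connectedComponentsWithStats(m);
        for a,c in zip(st[2][1:],st[3][1:]):
            if a[4]>25: print(n,nm,a[:2]+[x,y],a[2:],(c+[x,y]).round(1))
# rack-board top face & driver tops (tan)
for n,im,(x,y,w,h) in(('top',t,(85,210,110,70)),('side',s,(100,225,110,110))):
    hsv=cv2.cvtColor(im[y:y+h,x:x+w].astype(np.uint8),cv2.COLOR_BGR2HSV)
    m=((hsv[...,2]>150)&(hsv[...,1]>80)).astype(np.uint8)
    st=cv2.connectedComponentsWithStats(m)
    for a,c in zip(st[2][1:],st[3][1:]):
        if 12<a[4]<150: print(n,'tan',a[2:],(c+[x,y]).round(1))
# jar lid
for n,im,(x,y,w,h) in(('top',t,(250,255,45,45)),('side',s,(290,245,45,30))):
    m=(im[y:y+h,x:x+w].max(2)<60).astype(np.uint8);st=cv2.connectedComponentsWithStats(m)
    for a,c in zip(st[2][1:],st[3][1:]):
        if a[4]>100: print(n,'jar',a[2:],(c+[x,y]).round(1))
E
python3 m1.py
```

```text
top 120 [[297.46, 186.49, 23.34, 25.02], [252.02, 185.01, 24.0, 24.88]]
top 148 [[297.32, 186.78, 28.87, 29.41], [251.96, 185.26, 28.88, 29.14]]
side 110 [[250.96, 182.23, 14.76, 23.02], [292.76, 169.9, 14.18, 22.84]]
side 130 [[250.99, 182.24, 16.7, 24.57], [292.73, 169.86, 15.74, 24.39]]
side 160 [[251.07, 182.21, 19.6, 29.18], [292.78, 169.97, 18.86, 28.67]]
top [[375.5, 247.1], [387.8, 197.7], [436.3, 209.8], [423.9, 259.2]] [[0.4525, -0.2182, 0.004], [0.5697, -0.2519, 0.004], [0.5403, -0.3685, 0.004], [0.423, -0.3328, 0.004]]
top dark [128 235] [13  9 91] [133.7 238.9]
top grey [120 222] [35  4 87] [132.6 223. ]
top grey [136 233] [ 9 16 71] [140.5 240.4]
side grey [135 240] [ 30  21 386] [147.3 246.9]
side grey [144 262] [ 18  14 119] [153.4 269.6]
side tan [ 8  6 36] [178.5 238.7]
side tan [12  7 16] [169.1 262.4]
side tan [ 8  7 42] [114.4 266.8]
side tan [19 11 73] [134.  271.1]
side tan [12  8 45] [137.4 276.4]
side tan [17  9 22] [162.8 277.2]
top jar [ 22  22 377] [271.6 275.5]
```

View pics/wells.png

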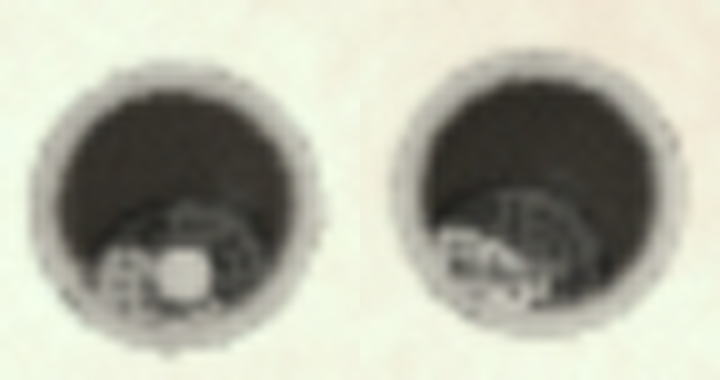

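Left well: white knob at (185,275), so the capsule is there. Right well: no knob, a mesh drum, and bright wire running roughly from (450,240) to (545,295). Next I'll triangulate, then rectify the lid area.

```bash
cat > m2.py <<'E'
from e import *
mr=tri((292.76,169.9),(297.38,186.7));ml=tri((250.98,182.23),(251.98,185.15))
print('mr',mr,'ml',ml, np.linalg.norm(mr[0]-ml[0]))
c=tri((153.4,270),(139.6,241));print('collar rough',c)
z=(mr[0][2]+ml[0][2])/2
a=onz('top',(297.38,186.7),.13);b=onz('top',(251.98,185.15),.13)
a2=onz('side',(292.76,169.9),.13);b2=onz('side',(250.98,182.23),.13)
print(a,a2,b,b2)
d=b-a;yaw=np.arctan2(-d[0],d[1]);print('yaw',np.degrees(yaw))
m=(mr[0]+np.r_[0,0,0]);
t=[r.capture('top').astype(float) for _ in range(16)]
t0=np.load('m.npz')['t'];t=np.mean(t+[t0]*8,0);np.savez('m3.npz',t=t)
# rectified plan view at lid height z=.040 and bail height .062: image up=+x, left=+y, 20px/mm... 10 px/mm
outs=[]
for zz in(.042,.062):
    H,W=380,380
    X=m[0]+.019-np.arange(H)/10000.*1;Y=m[1]+.019-np.arange(W)/10000.
    g=np.array([[x,y,zz] for x in X for y in Y])
    p=P['top'];E=p['extrinsics']
    uv=cv2.projectPoints(g,cv2.Rodrigues(E[:3,:3])[0],E[:3,3],p['camera_matrix'],np.array([p['k1'],0,0,0.]))[0].reshape(H,W,2).astype(np.float32)
    o=cv2.remap(t,uv[...,0],uv[...,1],cv2.INTER_CUBIC)
    outs.append(np.clip((o-25)*1.7,0,255))
cv2.imwrite('pics/plan.png',np.hstack(outs).astype(np.uint8))
print(proj('top',m*[1,1,0]+[0,0,.042]),proj('top',m*[1,1,0]+[0,0,.062]))
E
python3 m2.py
```

```text
mr (array([ 0.57162467, -0.02900498,  0.12895687]), np.float64(0.0008554139480577703)) ml (array([0.57506352, 0.06703806, 0.12879094]), np.float64(0.0006330556000228105)) 0.09610472116353466
collar rough (array([0.45983969, 0.30931433, 0.1036329 ]), np.float64(0.004021740001993477))
[ 0.57120375 -0.02931244  0.13      ] [ 0.57076194 -0.02808246  0.13      ] [0.57467438 0.06672317 0.13      ] [0.57396613 0.06777415 0.13      ]
yaw -2.0697116113205123
[294.97181074 194.07164874] [295.45689188 192.44832627]
```

View pics/plan.png

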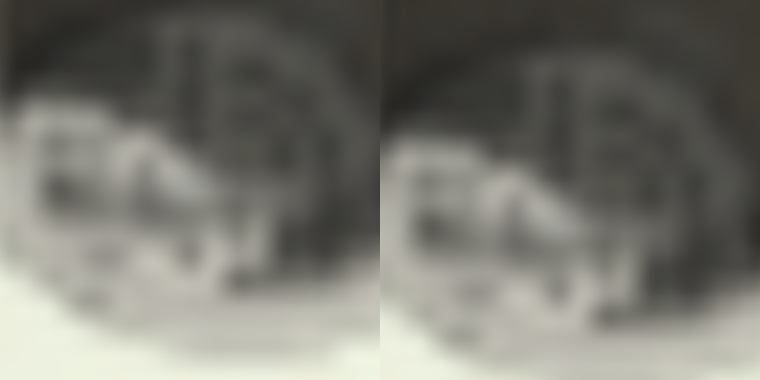

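Wells: mouths are 96.1 mm apart at z≈0.129, which agrees with the text. The plan view shows the sunlit part at lower left and a bright wire-like line from (120,120) to (210,195), but it isn't conclusive. I'll take one sharper contrast-stretched view, and measure the hook precisely in the same script.

```bash
cat > m4.py <<'E'
from e import *
d=np.load('m3.npz');t=d['t'];s=np.load('m.npz')['s']
o=[]
for cx,cy in((252,187),(297.4,188.7)):
    x,y=cx-13,cy-11
    M=np.array([[1/15.,0,x],[0,1/15.,y]])
    k=cv2.warpAffine(np.log(t.mean(2)+5),M,(390,400),flags=cv2.INTER_LANCZOS4|cv2.WARP_INVERSE_MAP)
    k=(k-np.log(48))/(np.log(140)-np.log(48))*255
    o.append(np.clip(k,0,255))
# handle/collar crops
def c(im,x,y,w,h,f): return cv2.resize(im[y:y+h,x:x+w],None,fx=f,fy=f,interpolation=cv2.INTER_LANCZOS4).clip(0,255)
bot=np.hstack([c(t,120,225,39,20,10),c(s,135,240,39,20,10)])
bot=np.hstack([c(t,120,224,39,20*1+8,10)[:200*2],c(s,135,244,39,28,10)])[:, :780]
top=cv2.cvtColor(np.hstack(o).astype(np.uint8),cv2.COLOR_GRAY2BGR)[:310]
cv2.imwrite('pics/w4.png',np.vstack([top,bot.astype(np.uint8)]))
m=np.array([.5716,-.029]);
for h in(.043,.0643,.0666,.040):print(h,[((proj('top',[m[0]+a,m[1],h])-[297.4-13,188.7-11])*15+390*np.r_[1,0]).round() for a in(-.010,0,.010)])
E
python3 m4.py
```

```text
0.043 [array([550., 309.]), array([549., 245.]), array([548., 180.])]
0.0643 [array([557., 284.]), array([557., 219.]), array([556., 153.])]
0.0666 [array([558., 282.]), array([558., 216.]), array([557., 150.])]
0.04 [array([549., 313.]), array([548., 248.]), array([547., 184.])]
```

View pics/w4.png

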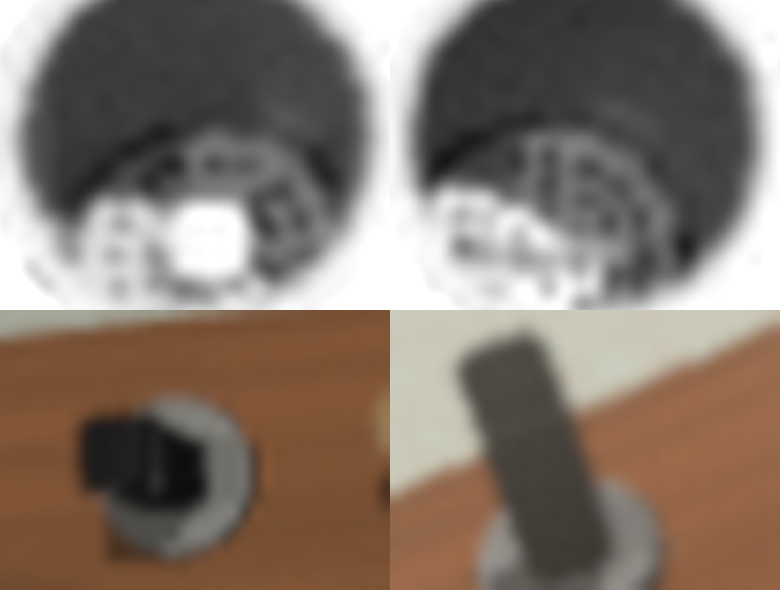

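Left well: capsule knob at (208,240). Right well: a diagonal bright streak from (500,195) to (590,290), either wire or shadow edge. The hook handle top is at top-image ≈(130.5,240.5) and the collar at ≈(138,240.5). Printing pixel values to read the streak.

```bash
python3 - <<'E'
from e import *
np.set_printoptions(linewidth=200)
t=np.load('m3.npz')['t'];s=np.load('m.npz')['s']
print('R cols285..309 rows184..202');print(t[184:202,285:310].mean(2).round().astype(int))
print('L cols240..264 rows182..');print(t[182:201,240:265].mean(2).round().astype(int))
# sub-pixel handle top / collar: threshold masks
k=cv2.resize(t[222:262,118:160],None,fx=4,fy=4,interpolation=cv2.INTER_CUBIC)
sat=k.max(2)-k.min(2);
def rep(n,m,x,y):
    c=max(cv2.findContours(m.astype(np.uint8),cv2.RETR_EXTERNAL,cv2.CHAIN_APPROX_NONE)[0],key=cv2.contourArea)
    h=cv2.convexHull(c);print(n,'minrect',cv2.minAreaRect(c),'bb',cv2.boundingRect(c),'ell',cv2.fitEllipse(h) if len(h)>4 else 0,'off',x,y,'/4')
rep('top dark',k.max(2)<60,118,222)
hs=cv2.cvtColor(k.clip(0,255).astype(np.uint8),cv2.COLOR_BGR2HSV)
rep('top nonwood',((sat<25)&(k.max(2)<190)),118,222)
k=cv2.resize(s[242:290,132:170],None,fx=4,fy=4,interpolation=cv2.INTER_CUBIC);sat=k.max(2)-k.min(2)
rep('side dark',(k.max(2)<95)&(sat<25),132,242)
rep('side nonwood',(sat<25)&(k.max(2)<175),132,242)
E
```

```text
R cols285..309 rows184..202
[[122  95  60  55  55  56  56  56  57  56  56  57  57  58  59  58  58  58  58  58  58  58  59  70 103]
 [119  85  58  56  56  55  56  55  56  54  56  56  56  59  62  62  60  59  58  58  58  57  58  67  96]
 [117  77  57  55  54  55  54  53  54  55  59  60  59  59  59  61  62  61  59  58  58  58  59  64  93]
 [117  76  56  54  50  49  52  57  61  71  70  73  74  70  62  60  60  60  59  59  58  58  59  63  90]
 [118  77  56  49  50  54  57  57  59  70  63  74  72  71  72  68  62  58  59  60  59  58  59  64  92]
 [120  85  55  52  57  58  58  59  60  70  63  70  65  62  70  71  68  57  58  59  59  58  59  69  99]
 [124  92  64  77  78  74  70  64  69  69  61  72  70  69  65  64  70  65  58  59  59  59  60  75 109]
 [132 115  93 117 113 114 106  82  78  73  65  72  67  66  68  66  70  70  64  58  58  59  61  81 120]
 [134 124 112 116  99 107 109 118 118  93  72  75  72  71  65  69  62  72  69  58  58  59  66  94 128]
 [132 131 125 120 103 110 111 124 110 122 103  84  75  74  66  72  65  72  67  56  57  63  81 113 134]
 [139 135 131 120  82  88 100 108  97 113 
[... 3037 characters left out ...]
66.5903549194336), 74.93151092529297) bb (41, 45, 68, 62) ell ((74.48043823242188, 73.40962982177734), (62.76599884033203, 71.18980407714844), 110.79132843017578) off 118 222 /4
side dark minrect ((72.27651977539062, 70.99555206298828), (100.97129821777344, 38.03940963745117), 74.14806365966797) bb (42, 21, 59, 101) ell ((68.99372100830078, 72.09770202636719), (49.683937072753906, 107.77546691894531), 162.1388702392578) off 132 242 /4
side nonwood minrect ((69.80001068115234, 78.60000610351562), (125.21979522705078, 71.5541763305664), 63.43495178222656) bb (37, 14, 83, 126) ell ((73.54561614990234, 78.0979232788086), (84.85924530029297, 128.56625366210938), 161.50465393066406) off 132 242 /4
```

The brightness step follows the sun-shaft edge, so the bail's lean and yaw are not readable and I'll have to feel for them. Now the rack and hook geometry from two views.

```bash
python3 - <<'E'
from e import *
t=np.load('m3.npz')['t'];s=np.load('m.npz')['s']
def tan(im,x,y,w,h,lo):
    k=im[y:y+h,x:x+w];b,g,r_=k[...,0],k[...,1],k[...,2]
    m=((g>lo)&(r_-b>40)&(r_-b<90)&(r_-g<40)).astype(np.uint8);st=cv2.connectedComponentsWithStats(m)
    return [((c+[x,y]).round(1).tolist(),a[2:].tolist()) for a,c in zip(st[2][1:],st[3][1:]) if a[4]>12]
print('T',tan(t,92,222,90,35,110));print('S',tan(s,105,230,90,60,130))
A=tri((114.4,266.8),(104.2,241.7));B=tri((178.5,238.7),(162,235.5));print('drivers',A,B)
d=A[0]-B[0];print('len',np.linalg.norm(d[:2]),'yaw',np.degrees(np.arctan2(-d[0],d[1])),'mid',(A[0]+B[0])/2)
print('htop',onz('top',(131.9,238.4),.163),onz('side',(146.5,248.3),.163),tri((146.5,248.3),(131.9,238.4)))
print('coll',onz('top',(136.8,240.6),.111),onz('side',(153,269),.111),tri((153,269),(136.8,240.6)))
# rack board edges (top view wood mask upper contour)
print('tray c',onz('top',(405.9,228.5),.004))
E
```

```text
T [([160.5, 234.5], [6, 6, 34]), ([102.6, 241.4], [7, 8, 36])]
S [([178.3, 238.3], [8, 6, 41]), ([113.9, 266.4], [9, 8, 51])]
drivers (array([0.45314205, 0.36977834, 0.15472755]), np.float64(0.0024921444046721083)) (array([0.46607725, 0.25091333, 0.15477147]), np.float64(0.003038490480716448))
len 0.11956676062368311 yaw 6.210637422721421 mid [0.45960965 0.31034584 0.15474951]
htop [0.45878682 0.3091767  0.163     ] [0.46249495 0.31020644 0.163     ] (array([0.45875241, 0.30929379, 0.16647461]), np.float64(0.0020133664543632948))
coll [0.45933801 0.3116245  0.111     ] [0.4572142  0.31126409 0.111     ] (array([0.45940125, 0.31170612, 0.10870078]), np.float64(0.0009726747919998605))
tray c [ 0.49589414 -0.2924156   0.004     ]
```

```bash
cat > p.py <<'E'
from h import *
from scipy.spatial.transform import Rotation as Ro
def yaw_R(deg): # tool y axis at world angle deg, z down
    a=np.radians(deg);y=np.r_[np.cos(a),np.sin(a),0];z=np.r_[0,0,-1.];return np.c_[np.cross(y,z),y,z]
def plan(pos,deg,g,step=.04,turn=.12,start=None,pr=True):
    s=r.sense();p0,R0=start or (np.array(s['tcp_pos']),np.array(s['ee_rot']))
    R1=yaw_R(deg);pos=np.array(pos,float)
    rv=Ro.from_matrix(R0.T@R1).as_rotvec()
    n=max(1,int(np.ceil(max(np.linalg.norm(rv)/turn,np.linalg.norm(pos-p0)/step))))
    out=[];R=R0
    for i in range(n):
        out.append(np.r_[rv/n,R.T@((pos-p0)/n),g].round(4));R=R@Ro.from_rotvec(rv/n).as_matrix()
    print(n,'rows')
    for i in range(0,n,10): print(','.join('%g'%v for o in out[i:i+10] for v in o))
    return pos,R1
def st():
    s=r.sense();R=np.array(s['ee_rot'])
    print('t %.2f'%s['time_s'],'p',np.round(s['tcp_pos'],4),'yaw %.2f'%np.degrees(np.arctan2(R[1,1],R[0,1])),'z',R[:,2].round(4),'F',np.round(s['wrist_force'],2),'g %.3f %.1f'%(s['gripper_width'],s['gripper_force']),'j',np.round(s['joints'],1))
E
python3 -c "
from p import *
st()
a=plan([.4595,.3105,.25],186.2,1.0)
plan([.4595,.3105,.141],186.2,1.0,step=.025,start=a)"
```

```text
t 1.70 p [ 0.2593 -0.5687  0.2416] yaw 114.51 z [ 1.e-04 -1.e-04 -1.e+00] F [-0.26  0.05 -0.  ] g 0.998 0.0 j [-50.7  22.    0.5   0.  -68.4 -14.8]
23 rows
-0,-0,-0.0544,-0.0238,0.0312,-0.0004,1,-0,-0,-0.0544,-0.0254,0.0298,-0.0004,1,-0,-0,-0.0544,-0.027,0.0284,-0.0004,1,-0,-0,-0.0544,-0.0285,0.0269,-0.0004,1,-0,-0,-0.0544,-0.0299,0.0253,-0.0004,1,-0,-0,-0.0544,-0.0313,0.0236,-0.0004,1,-0,-0,-0.0544,-0.0325,0.0219,-0.0004,1,-0,-0,-0.0544,-0.0337,0.0201,-0.0004,1,-0,-0,-0.0544,-0.0347,0.0182,-0.0004,1,-0,-0,-0.0544,-0.0356,0.0163,-0.0004,1
-0,-0,-0.0544,-0.0365,0.0144,-0.0004,1,-0,-0,-0.0544,-0.0372,0.0124,-0.0004,1,-0,-0,-0.0544,-0.0378,0.0103,-0.0004,1,-0,-0,-0.0544,-0.0383,0.0082,-0.0004,1,-0,-0,-0.0544,-0.0387,0.0061,-0.0004,1,-0,-0,-0.0544,-0.039,0.004,-0.0004,1,-0,-0,-0.0544,-0.0392,0.0019,-0.0004,1,-0,-0,-0.0544,-0.0392,-0.0002,-0.0004,1,-0,-0,-0.0544,-0.0391,-0.0024,-0.0004,1,-0,-0,-0.0544,-0.0389,-0.0045,-0.0004,1
-0,-0,-0.0544,-0.0386,-0.0066,-0.0004,1,-0,-0,-0.0544,-0.0382,-0.0087,-0.0004,1,-0,-0,-0.0544,-0.0377,-0.0107,-0.0004,1
5 rows
0,0,0,0,0,0.0218,1,0,0,0,0,0,0.0218,1,0,0,0,0,0,0.0218,1,0,0,0,0,0,0.0218,1,0,0,0,0,0,0.0218,1
```

drive_tool --steps '[0,0,-0.0544,-0.0238,0.0312,0,1,0,0,-0.0544,-0.0254,0.0298,0,1,0,0,-0.0544,-0.027,0.0284,0,1,0,0,-0.0544,-0.0285,0.0269,0,1,0,0,-0.0544,-0.03,0.0253,0,1,0,0,-0.0544,-0.0313,0.0236,0,1,0,0,-0.0544,-0.0325,0.022,0,1,0,0,-0.0544,-0.0337,0.02,0,1,0,0,-0.0544,-0.0347,0.0182,-0.004,1,0,0,-0.0544,-0.0356,0.0163,-0.004,1]'

```text
time_s: 2.53
tcp_pos: [0.3462, -0.1848, 0.2499]
ee_rot: [[-0.562, -0.827, 0.001], [-0.827, 0.562, -0.0], [-0.0, -0.001, -1.0]]
wrist_force: [1.5, 0.8, -0.3]
gripper_width: 1.0
gripper_force: 0.0
```

drive_tool --steps '[0,0,-0.0544,-0.0365,0.0144,0,1,0,0,-0.0544,-0.0372,0.0124,0,1,0,0,-0.0544,-0.0378,0.0103,0,1,0,0,-0.0544,-0.0383,0.0082,0,1,0,0,-0.0544,-0.0387,0.0061,0,1,0,0,-0.0544,-0.039,0.004,0,1,0,0,-0.0544,-0.0392,0.0019,0,1,0,0,-0.0544,-0.0392,0,0,1,0,0,-0.0544,-0.0391,-0.0024,0,1,0,0,-0.0544,-0.0389,-0.0045,0,1]'

```text
time_s: 3.37
tcp_pos: [0.4333, 0.1978, 0.2499]
ee_rot: [[-0.051, -0.999, 0.001], [-0.999, 0.051, 0.001], [-0.001, -0.001, -1.0]]
wrist_force: [0.8, -0.8, 0.6]
gripper_width: 1.004
gripper_force: 0.0
```

drive_tool --steps '[0,0,-0.0544,-0.0386,-0.0066,0,1,0,0,-0.0544,-0.0382,-0.0087,0,1,0,0,-0.0544,-0.0377,-0.0107,0,1,0,0,0,0,0,0,1,0,0,0,0,0,0,1]'

```text
time_s: 3.78
tcp_pos: [0.4595, 0.3121, 0.2486]
ee_rot: [[0.11, -0.994, -0.001], [-0.994, -0.11, -0.001], [0.001, 0.001, -1.0]]
wrist_force: [-1.2, -0.1, -0.2]
gripper_width: 1.003
gripper_force: 0.0
```

```bash
python3 -c "
from p import *
st()
plan([.4595,.3105,.141],186.2,1.0,step=.025)"
```

```text
t 3.78 p [0.4595 0.3121 0.2486] yaw -173.69 z [-0.001 -0.001 -1.   ] F [-1.18 -0.07 -0.19] g 1.003 0.0 j [ 50.9  15.   -8.8  -0.  -66.3 -44.6]
5 rows
0.0002,-0.0002,0.0004,0.0003,0,0.0215,1,0.0002,-0.0002,0.0004,0.0003,0,0.0215,1,0.0002,-0.0002,0.0004,0.0003,0,0.0215,1,0.0002,-0.0002,0.0004,0.0003,0,0.0215,1,0.0002,-0.0002,0.0004,0.0003,0,0.0215,1
```

drive_tool --steps '[0,0,0,0.001,0,0.0215,1,0,0,0,0,0,0.0215,1,0,0,0,0,0,0.0215,0.7,0,0,0,0,0,0.0215,0.5,0,0,0,0,0,0.0215,0.4,0,0,0,0,0,0,0.4]'

```text
time_s: 4.28
tcp_pos: [0.4572, 0.3061, 0.1382]
ee_rot: [[0.106, -0.994, -0.007], [-0.994, -0.106, -0.006], [0.005, 0.007, -1.0]]
wrist_force: [-0.5, -0.8, -0.4]
gripper_width: 0.784
gripper_force: 0.0
```

```bash
python3 -c "
from p import *
st()
t=r.capture('top');s=r.capture('side')
cv2.imwrite('pics/g1.png',np.hstack([crop(t,80,190,130,100,3),crop(s,80,200,130,100,3)]))
for i in range(3): r.capture('top');st()"
```

```text
t 4.28 p [0.4572 0.3061 0.1382] yaw -173.94 z [-0.0068 -0.006  -1.    ] F [-0.55 -0.76 -0.45] g 0.784 0.0 j [ 50.6  20.7 -17.9  -0.1 -51.9 -44.5]
t 4.43 p [0.4602 0.3092 0.1434] yaw -173.82 z [ 1.6e-03  9.0e-04 -1.0e+00] F [ 0.22  1.19 -0.83] g 0.648 0.0 j [ 50.7  20.5 -17.4   0.  -52.  -44.5]
t 4.48 p [0.4604 0.3096 0.1439] yaw -173.81 z [ 0.0024  0.002  -1.    ] F [-0.04  0.93  0.18] g 0.604 0.0 j [ 50.7  20.4 -17.4   0.  -52.  -44.5]
t 4.53 p [0.4604 0.3098 0.144 ] yaw -173.81 z [ 0.0025  0.0024 -1.    ] F [-0.38 -0.06  0.22] g 0.553 0.0 j [ 50.7  20.4 -17.4   0.  -52.  -44.5]
```

View pics/g1.png

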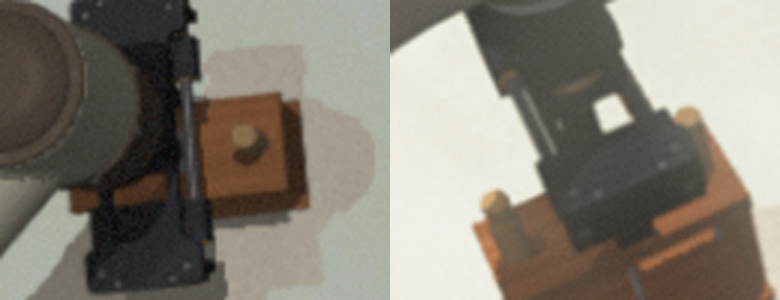

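The gripper straddles the hook handle between the two drivers (left one at (495,205), clear of the fingers). I'll close on it, then lift slightly.

drive_tool --steps '[0,0,0,0,0,0,0,0,0,0,0,0,0,0,0,0,0,0,0,0,0,0,0,0,0,0,0,0,0,0,0,0,0,0,0,0,0,0,0,0,0,0,0,0,0,0,0,0,0,0,0,0,0,0,0,0]'

```text
time_s: 5.2
tcp_pos: [0.4597, 0.3094, 0.1422]
ee_rot: [[0.108, -0.994, 0.0], [-0.994, -0.108, 0.0], [-0.0, -0.0, -1.0]]
wrist_force: [-0.1, 0.5, 0.5]
gripper_width: 0.183
gripper_force: 30.0
```

```bash
python3 -c "
from p import *
for i in range(3): r.capture('top');st()"
```

```text
t 5.25 p [0.4597 0.3094 0.1422] yaw -173.80 z [ 3.e-04  1.e-04 -1.e+00] F [ 0.43 -0.17  0.83] g 0.178 30.0 j [ 50.7  20.5 -17.5   0.  -51.9 -44.5]
t 5.30 p [0.4597 0.3094 0.1422] yaw -173.80 z [ 3.e-04  2.e-04 -1.e+00] F [ 0.22 -0.01  1.51] g 0.182 30.0 j [ 50.7  20.5 -17.5   0.  -51.9 -44.5]
t 5.35 p [0.4597 0.3094 0.1422] yaw -173.79 z [ 3.e-04  2.e-04 -1.e+00] F [-0.61 -0.26  1.92] g 0.180 30.0 j [ 50.7  20.5 -17.5   0.  -51.9 -44.5]
```

drive_tool --steps '[0,0,0,0,0,-0.01,0,0,0,0,0,0,-0.02,0,0,0,0,0,0,-0.025,0,0,0,0,0,0,-0.03,0,0,0,0,0,0,-0.03,0,0,0,0,0,0,-0.03,0,0,0,0,0,0,-0.015,0,0,0,0,0,0,0,0,0,0,0,0,0,0,0,0,0,0,0,0,0,0]'

```text
time_s: 6.18
tcp_pos: [0.4587, 0.3088, 0.3007]
ee_rot: [[0.108, -0.994, -0.003], [-0.994, -0.108, -0.002], [0.001, 0.003, -1.0]]
wrist_force: [-0.5, 0.3, -1.2]
gripper_width: 0.18
gripper_force: 30.0
```

```bash
python3 -c "
from p import *
F=[]
for i in range(8): s=r.capture('side');F.append(r.sense()['wrist_force'])
st();print(np.mean(F,0),np.std(F,0))
u=proj('side',[.4597,.3094,.17]);print(u,proj('side',[.4697,.3094,.17]),proj('side',[.4597,.3194,.17]))
x,y=int(u[0])-32,int(u[1])-30
cv2.imwrite('pics/hk.png',crop(s,x,y,65,60,9));print(x,y)
plan([.545,.0,.30],186.2,0.0,step=.035)"
```

```text
t 6.58 p [0.4595 0.3093 0.3016] yaw -173.80 z [-7.e-04 -8.e-04 -1.e+00] F [ 0.57 -0.13 -1.46] g 0.180 30.0 j [ 50.7  13.   -3.8  -0.  -73.2 -44.5]
[ 0.17899299  0.00705225 -0.47708558] [0.35378415 0.29271576 0.54103689]
[146.45366353 246.65529996] [145.06037837 242.6637817 ] [140.80263477 248.59398147]
114 216
10 rows
0.0001,-0.0001,0,0.0317,-0.0052,0.0002,0,0.0001,-0.0001,0,0.0317,-0.0052,0.0002,0,0.0001,-0.0001,0,0.0317,-0.0052,0.0002,0,0.0001,-0.0001,0,0.0317,-0.0052,0.0002,0,0.0001,-0.0001,0,0.0317,-0.0052,0.0002,0,0.0001,-0.0001,0,0.0317,-0.0052,0.0002,0,0.0001,-0.0001,0,0.0317,-0.0052,0.0002,0,0.0001,-0.0001,0,0.0317,-0.0052,0.0002,0,0.0001,-0.0001,0,0.0317,-0.0052,0.0002,0,0.0001,-0.0001,0,0.0317,-0.0052,0.0002,0
```

View pics/hk.png

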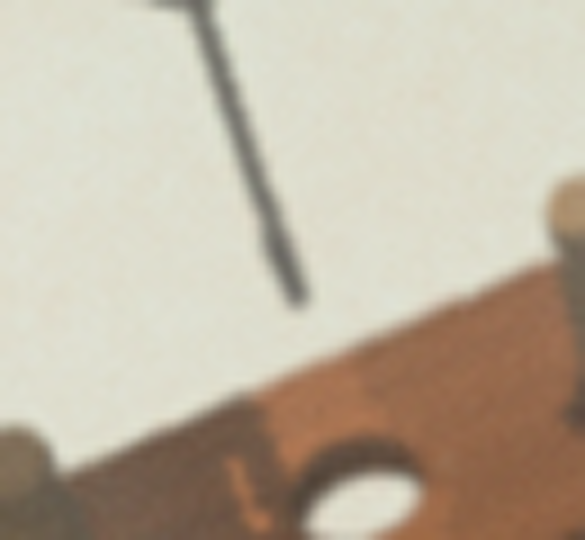

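The hook hangs with its shank from (200,10) to (300,300), seen almost edge-on, with a slight bulge on the left at (268,235). I'll compare that against the predicted pixels for both mouth directions.

```bash
python3 -c "
from p import *
a=np.radians(6.2);o=np.array([.4595,.3093,.3016-.0362])
for sg in(1,-1):
  ex=sg*np.r_[np.cos(a),np.sin(a),0]
  print(sg)
  for nm,x,z in(('collar',0,0),('shank',0,-70),('back',-5,-80),('backseat',-5,-93),('bottom',0,-97),('tipbase',5,-93),('tip',7,-86)):
    X=o+ex*x/1e3+np.r_[0,0,z/1e3]
    print(nm,((proj('side',X)-[114,216])*9).round(),proj('top',X).round(1))"
```

```text
1
collar [174. -76.] [118.2 232.4]
shank [263. 189.] [127.8 236.4]
back [284. 241.] [129.3 239.4]
backseat [299. 285.] [130.9 240. ]
bottom [295. 282.] [131.2 237.8]
tipbase [281. 251.] [130.5 235.1]
tip [269. 221.] [129.6 233.8]
-1
collar [174. -76.] [118.2 232.4]
shank [263. 189.] [127.8 236.4]
back [266. 207.] [128.9 234.4]
backseat [281. 251.] [130.5 235.1]
bottom [295. 282.] [131.2 237.8]
tipbase [299. 285.] [130.9 240. ]
tip [295. 268.] [130.1 240.7]
```

Two details match the mouth-toward-+x prediction: the bulge at (268,230) falls on the predicted tip (269,221), and the right edge follows the predicted back. Next I go over the basket's well and turn the mouth to azimuth 158°, entering on the far side.

```bash
python3 -c "
from p import *
plan([.5837,-.0339,.30],338,0.0,step=.035,turn=.115)"
```

```text
24 rows
0,0,-0.1104,0.0148,-0.0036,0.0001,0,0,0,-0.1104,0.0151,-0.002,0.0001,0,0,0,-0.1104,0.0152,-0.0003,0.0001,0,0,0,-0.1104,0.0151,0.0014,0.0001,0,0,0,-0.1104,0.0149,0.0031,0.0001,0,0,0,-0.1104,0.0145,0.0047,0.0001,0,0,0,-0.1104,0.0139,0.0062,0.0001,0,0,0,-0.1104,0.0131,0.0077,0.0001,0,0,0,-0.1104,0.0122,0.0091,0.0001,0,0,0,-0.1104,0.0111,0.0104,0.0001,0
0,0,-0.1104,0.0099,0.0116,0.0001,0,0,0,-0.1104,0.0085,0.0126,0.0001,0,0,0,-0.1104,0.0071,0.0135,0.0001,0,0,0,-0.1104,0.0056,0.0142,0.0001,0,0,0,-0.1104,0.004,0.0147,0.0001,0,0,0,-0.1104,0.0023,0.015,0.0001,0,0,0,-0.1104,0.0007,0.0152,0.0001,0,0,0,-0.1104,-0.001,0.0152,0.0001,0,0,0,-0.1104,-0.0027,0.015,0.0001,0,0,0,-0.1104,-0.0043,0.0146,0.0001,0
0,0,-0.1104,-0.0059,0.014,0.0001,0,0,0,-0.1104,-0.0074,0.0133,0.0001,0,0,0,-0.1104,-0.0088,0.0124,0.0001,0,0,0,-0.1104,-0.0101,0.0113,0.0001,0
```

drive_tool --steps '[0,0,-0.1104,0.0148,-0.0036,0,0,0,0,-0.1104,0.0151,-0.002,0,0,0,0,-0.1104,0.0152,0,0,0,0,0,-0.1104,0.0151,0.0014,0,0,0,0,-0.1104,0.0149,0.0031,0,0,0,0,-0.1104,0.0145,0.0047,0,0,0,0,-0.1104,0.0139,0.0062,0,0,0,0,-0.1104,0.0131,0.0077,0,0,0,0,-0.1104,0.0122,0.0091,0,0,0,0,-0.1104,0.0111,0.0104,0,0]'

```text
time_s: 7.42
tcp_pos: [0.5114, 0.1655, 0.302]
ee_rot: [[0.938, -0.346, -0.0], [-0.346, -0.938, -0.0], [-0.0, 0.0, -1.0]]
wrist_force: [0.1, -0.2, -0.8]
gripper_width: 0.175
gripper_force: 30.0
```

drive_tool --steps '[0,0,-0.1104,0.01,0.0116,0,0,0,0,-0.1104,0.0085,0.0126,0,0,0,0,-0.1104,0.0071,0.0135,0,0,0,0,-0.1104,0.0056,0.0142,0,0,0,0,-0.1104,0.004,0.0147,0,0,0,0,-0.1104,0.0023,0.015,0,0,0,0,-0.1104,0.0007,0.0152,0,0,0,0,-0.1104,-0.001,0.0152,0,0,0,0,-0.1104,-0.0027,0.015,0,0,0,0,-0.1104,-0.0043,0.0146,0,0]'

```text
time_s: 8.25
tcp_pos: [0.5634, 0.0223, 0.3019]
ee_rot: [[0.731, 0.682, -0.0], [0.682, -0.731, -0.0], [-0.0, -0.0, -1.0]]
wrist_force: [-0.1, 0.3, -0.4]
gripper_width: 0.181
gripper_force: 30.0
```

drive_tool --steps '[0,0,-0.1104,-0.0059,0.014,0,0,0,0,-0.1104,-0.0074,0.0133,0,0,0,0,-0.1104,-0.0088,0.0124,0,0,0,0,-0.1104,-0.0101,0.0113,0,0,0,0,0,0,0,0,0,0,0,0,0,0,0,0,0,0,0,0,0,0,0]'

```text
time_s: 8.83
tcp_pos: [0.5837, -0.0338, 0.3019]
ee_rot: [[0.376, 0.927, -0.0], [0.927, -0.376, 0.0], [0.0, -0.0, -1.0]]
wrist_force: [-0.4, -0.2, -0.6]
gripper_width: 0.183
gripper_force: 30.0
```

```bash
cat >> p.py <<'E'
def avg(n=6,cam='top'):
    F=[]
    for i in range(n): im=r.capture(cam);F.append(r.sense()['wrist_force'])
    st();print('Favg',np.mean(F,0).round(2));return im
E
python3 -c "
from p import *
s=avg(6,'side')
t=r.capture('top')
plan([.5837,-.0339,.209],338,0.0,step=.03)
# hook in views at present
o=np.array(r.sense()['tcp_pos'])-[0,0,.0362+.093]
print(o,proj('side',o),proj('top',o),proj('top',[.5716,-.029,.129]))
u=proj('side',o).astype(int);v=proj('top',o).astype(int)
cv2.imwrite('pics/w5.png',np.hstack([crop(s,u[0]-35,u[1]-45,65,75,6),crop(t,v[0]-35,v[1]-40,65,75,6)]));print(u,v)"
```

```text
t 9.13 p [ 0.5838 -0.0336  0.3022] yaw -21.96 z [ 1.e-04  1.e-04 -1.e+00] F [ 0.31  0.06 -0.51] g 0.177 30.0 j [ 12.6  16.1   0.4  -0.  -74.3 145.5]
Favg [ 0.21  0.35 -0.51]
4 rows
0,-0,0.0002,-0.0001,-0,0.0233,0,0,-0,0.0002,-0.0001,-0,0.0233,0,0,-0,0.0002,-0.0001,-0,0.0233,0,0,-0,0.0002,-0.0001,-0,0.0233,0
[ 0.58382807 -0.03369341  0.17297965] [292.52184839 149.92137396] [300.68506562 176.51575567] [297.20277443 186.60902956]
[292 149] [300 176]
```

View pics/w5.png

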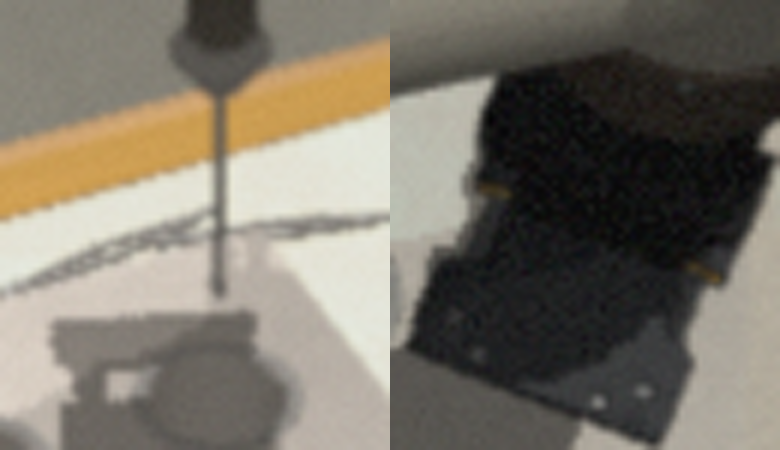

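The side crop shows the hook hanging plumb at pixel ≈(293.7,153), about 1 px to the right of the prediction. So the hook's axis sits roughly 1 mm toward −tool x in the grip. The top view is hidden by the gripper. Shift 1 mm and descend.

drive_tool --steps '[0,0,0,0.001,0,0.02,0,0,0,0,0,0,0.025,0,0,0,0,0,0,0.025,0,0,0,0,0,0,0.015,0,0,0,0,0,0,0.008,0,0,0,0,0,0,0,0,0,0,0,0,0,0,0,0,0,0,0,0,0,0]'

```text
time_s: 9.85
tcp_pos: [0.5852, -0.0331, 0.2106]
ee_rot: [[0.374, 0.927, 0.003], [0.927, -0.374, 0.0], [0.001, 0.003, -1.0]]
wrist_force: [1.1, 0.6, -1.5]
gripper_width: 0.181
gripper_force: 30.0
```

```bash
python3 -c "
from p import *
avg(6)"
```

```text
t 10.15 p [ 0.5845 -0.0332  0.2097] yaw -21.99 z [ 1.2e-03  2.0e-04 -1.0e+00] F [ 0.89 -0.21 -1.43] g 0.183 30.0 j [ 12.6  19.6  -8.1   0.  -62.3 145.4]
Favg [-0.02 -0.35 -0.67]
```

drive_tool --steps '[0,0,0,0,0,0.002,0,0,0,0,0,0,0.002,0,0,0,0,0,0,0.002,0,0,0,0,0,0,0,0]'

```text
time_s: 10.48
tcp_pos: [0.5839, -0.0332, 0.2023]
ee_rot: [[0.375, 0.927, -0.001], [0.927, -0.375, -0.0], [-0.001, -0.001, -1.0]]
wrist_force: [0.1, 0.5, -1.3]
gripper_width: 0.182
gripper_force: 30.0
```

drive_tool --steps '[0,0,0,0,0,0.002,0,0,0,0,0,0,0.002,0,0,0,0,0,0,0.002,0,0,0,0,0,0,0,0]'

```text
time_s: 10.82
tcp_pos: [0.584, -0.0332, 0.1964]
ee_rot: [[0.375, 0.927, -0.001], [0.927, -0.375, -0.0], [-0.0, -0.001, -1.0]]
wrist_force: [0.4, -0.5, -0.9]
gripper_width: 0.184
gripper_force: 30.0
```

drive_tool --steps '[0,0,0,0,0,0.002,0,0,0,0,0,0,0.002,0,0,0,0,0,0,0.002,0,0,0,0,0,0,0,0]'

```text
time_s: 11.15
tcp_pos: [0.584, -0.0332, 0.1905]
ee_rot: [[0.375, 0.927, -0.001], [0.927, -0.375, -0.0], [-0.0, -0.001, -1.0]]
wrist_force: [-1.1, 0.8, -1.0]
gripper_width: 0.182
gripper_force: 30.0
```

drive_tool --steps '[0,0,0,0,0,0.002,0,0,0,0,0,0,0.002,0,0,0,0,0,0,0.002,0,0,0,0,0,0,0,0]'

```text
time_s: 11.48
tcp_pos: [0.584, -0.0332, 0.1845]
ee_rot: [[0.375, 0.927, -0.001], [0.927, -0.375, -0.0], [-0.0, -0.001, -1.0]]
wrist_force: [-0.8, -0.0, 0.3]
gripper_width: 0.183
gripper_force: 30.0
```

drive_tool --steps '[0,0,0,0,0,0.002,0,0,0,0,0,0,0,0,0,0,0,0,0,0,0]'

```text
time_s: 11.73
tcp_pos: [0.5842, -0.0332, 0.1829]
ee_rot: [[0.374, 0.927, -0.0], [0.927, -0.374, -0.0], [-0.0, -0.0, -1.0]]
wrist_force: [-0.8, -0.5, -0.6]
gripper_width: 0.184
gripper_force: 30.0
```

```bash
python3 -c "
from p import *
avg(8)"
```

```text
t 12.13 p [ 0.5843 -0.0332  0.1831] yaw -21.99 z [ 1.e-04  0.e+00 -1.e+00] F [-0.98 -0.11 -0.18] g 0.184 30.0 j [ 12.6  20.9 -10.2   0.  -58.9 145.4]
Favg [-0.08 -0.05 -0.55]
```

drive_tool --steps '[0,0,0,0,0,0.0015,0,0,0,0,0,-0.002,0,0,0,0,0,0,-0.002,0,0,0,0,0,0,-0.002,0,0,0,0,0,0,0,0,0]'

```text
time_s: 12.55
tcp_pos: [0.5782, -0.0308, 0.1816]
ee_rot: [[0.374, 0.927, -0.0], [0.927, -0.374, 0.0], [-0.0, -0.0, -1.0]]
wrist_force: [-0.2, -0.2, -0.1]
gripper_width: 0.182
gripper_force: 30.0
```

```bash
python3 -c "
from p import *
avg(6)"
```

```text
t 12.85 p [ 0.5788 -0.0309  0.1816] yaw -21.99 z [ 1.e-04  0.e+00 -1.e+00] F [-0.06 -0.43 -0.96] g 0.179 30.0 j [ 12.9  20.5 -11.1   0.  -58.4 145.1]
Favg [ 0.18 -0.23 -0.55]
```

drive_tool --steps '[0,0,0,0,-0.002,0,0,0,0,0,0,-0.002,0,0,0,0,0,0,0,0,0]'

```text
time_s: 13.1
tcp_pos: [0.5746, -0.0294, 0.1815]
ee_rot: [[0.374, 0.927, -0.0], [0.927, -0.374, 0.0], [-0.0, -0.0, -1.0]]
wrist_force: [-0.6, 0.8, -0.6]
gripper_width: 0.179
gripper_force: 30.0
```

```bash
python3 -c "
from p import *
avg(6)"
```

```text
t 13.40 p [ 0.5751 -0.0295  0.1816] yaw -21.99 z [ 1.e-04  0.e+00 -1.e+00] F [-1.05 -0.78 -1.36] g 0.181 30.0 j [ 13.2  20.1 -11.6   0.  -58.2 144.8]
Favg [-0.3   0.24 -0.58]
```

drive_tool --steps '[0,0,0,0,-0.002,0,0,0,0,0,0,-0.002,0,0,0,0,0,0,0,0,0]'

```text
time_s: 13.65
tcp_pos: [0.5709, -0.0279, 0.1815]
ee_rot: [[0.374, 0.927, -0.0], [0.927, -0.374, 0.0], [-0.0, -0.0, -1.0]]
wrist_force: [-0.2, -0.0, -2.1]
gripper_width: 0.182
gripper_force: 30.0
```

```bash
python3 -c "
from p import *
avg(6)"
```

```text
t 13.95 p [ 0.5713 -0.0279  0.1816] yaw -21.99 z [ 0. -0. -1.] F [0.32 0.24 0.03] g 0.180 30.0 j [ 13.4  19.8 -12.1   0.  -58.1 144.6]
Favg [ 0.26 -0.14 -0.32]
```

drive_tool --steps '[0,0,0,0,-0.002,0,0,0,0,0,0,-0.002,0,0,0,0,0,0,0,0,0]'

```text
time_s: 14.2
tcp_pos: [0.5673, -0.0264, 0.1816]
ee_rot: [[0.374, 0.927, -0.0], [0.927, -0.374, 0.0], [0.0, -0.0, -1.0]]
wrist_force: [0.1, -0.9, -0.5]
gripper_width: 0.181
gripper_force: 30.0
```

```bash
python3 -c "
from p import *
avg(8)"
```

```text
t 14.60 p [ 0.5676 -0.0265  0.1815] yaw -21.99 z [-0.  0. -1.] F [ 0.32 -0.26 -0.54] g 0.187 30.0 j [ 13.7  19.4 -12.7  -0.  -57.9 144.3]
Favg [ 0.31 -0.12 -0.48]
```

drive_tool --steps '[0,0,0,0,-0.002,0,0,0,0,0,0,0,0,0]'

```text
time_s: 14.77
tcp_pos: [0.5662, -0.0257, 0.1818]
ee_rot: [[0.374, 0.927, 0.002], [0.927, -0.374, 0.0], [0.001, 0.002, -1.0]]
wrist_force: [1.4, -0.3, -1.2]
gripper_width: 0.185
gripper_force: 30.0
```

```bash
python3 -c "
from p import *
avg(8)"
```

```text
t 15.17 p [ 0.5661 -0.0256  0.1817] yaw -21.98 z [ 9.e-04  1.e-04 -1.e+00] F [ 0.99  0.09 -0.97] g 0.181 30.0 j [ 13.8  19.3 -12.9   0.  -57.8 144.2]
Favg [ 1.22 -0.14 -0.91]
```

drive_tool --steps '[0,0,0,0,-0.002,0,0,0,0,0,0,0,0,0]'

```text
time_s: 15.33
tcp_pos: [0.5643, -0.025, 0.182]
ee_rot: [[0.374, 0.927, 0.002], [0.927, -0.374, -0.0], [0.0, 0.002, -1.0]]
wrist_force: [1.7, -1.1, 0.7]
gripper_width: 0.177
gripper_force: 30.0
```

```bash
python3 -c "
from p import *
avg(8)"
```

```text
t 15.73 p [ 0.5642 -0.0249  0.1818] yaw -21.98 z [ 9.e-04  0.e+00 -1.e+00] F [ 2.09 -0.75  1.53] g 0.183 30.0 j [ 13.9  19.1 -13.2   0.  -57.7 144.1]
Favg [ 2.49 -0.88  0.51]
```

Contact: about 2.6 N along azimuth −20°, roughly 5 mm past centre, which fits a slightly leaning bail against the hook's back. I'll ease off 1 mm and lift gently to test.

drive_tool --steps '[0,0,0,0,0.002,0,0,0,0,0,0,0,-0.002,0,0,0,0,0,0,-0.002,0,0,0,0,0,0,-0.002,0,0,0,0,0,0,-0.002,0,0,0,0,0,0,0,0]'

```text
time_s: 16.23
tcp_pos: [0.5653, -0.0258, 0.1899]
ee_rot: [[0.374, 0.927, -0.001], [0.927, -0.374, -0.0], [-0.0, -0.001, -1.0]]
wrist_force: [0.7, -0.1, 0.0]
gripper_width: 0.182
gripper_force: 30.0
```

```bash
python3 -c "
from p import *
avg(6)"
```

```text
t 16.53 p [ 0.5655 -0.0257  0.1894] yaw -22.00 z [-7.e-04 -0.e+00 -1.e+00] F [ 0.13 -0.42  0.02] g 0.181 30.0 j [ 13.8  18.8 -12.3  -0.  -58.9 144.2]
Favg [ 0.33 -0.04 -0.43]
```

drive_tool --steps '[0,0,0,0,0,-0.001,0,0,0,0,0,0,-0.001,0,0,0,0,0,0,-0.001,0,0,0,0,0,0,0,0]'

```text
time_s: 16.87
tcp_pos: [0.5658, -0.0257, 0.1928]
ee_rot: [[0.374, 0.927, 0.0], [0.927, -0.374, -0.0], [0.0, 0.0, -1.0]]
wrist_force: [-0.5, 0.3, -0.9]
gripper_width: 0.18
gripper_force: 30.0
```

```bash
python3 -c "
from p import *
avg(6)"
```

```text
t 17.17 p [ 0.5658 -0.0257  0.1926] yaw -21.99 z [ 1.e-04  0.e+00 -1.e+00] F [ 0.35  0.03 -1.41] g 0.182 30.0 j [ 13.8  18.7 -12.1   0.  -59.2 144.2]
Favg [ 0.01  0.07 -1.12]
```

drive_tool --steps '[0,0,0,0,0,-0.001,0,0,0,0,0,0,-0.001,0,0,0,0,0,0,0,0]'

```text
time_s: 17.42
tcp_pos: [0.566, -0.0257, 0.1947]
ee_rot: [[0.374, 0.927, 0.001], [0.927, -0.374, 0.0], [0.0, 0.001, -1.0]]
wrist_force: [-0.2, -0.3, -0.8]
gripper_width: 0.181
gripper_force: 30.0
```

```bash
python3 -c "
from p import *
avg(6)"
```

```text
t 17.72 p [ 0.5659 -0.0257  0.1947] yaw -21.99 z [ 5.e-04  0.e+00 -1.e+00] F [-0.47 -0.83 -0.95] g 0.179 30.0 j [ 13.8  18.6 -11.9   0.  -59.5 144.2]
Favg [ 0.22 -0.24 -1.09]
```

drive_tool --steps '[0,0,0,0,0,-0.001,0,0,0,0,0,0,-0.001,0,0,0,0,0,0,0,0]'

```text
time_s: 17.97
tcp_pos: [0.5655, -0.0257, 0.1961]
ee_rot: [[0.375, 0.927, -0.001], [0.927, -0.375, 0.0], [-0.0, -0.001, -1.0]]
wrist_force: [1.8, 0.4, -3.9]
gripper_width: 0.183
gripper_force: 30.0
```

```bash
python3 -c "
from p import *
avg(6)"
```

```text
t 18.27 p [ 0.5655 -0.0257  0.1962] yaw -22.00 z [-7.e-04  0.e+00 -1.e+00] F [ 1.47  0.27 -4.93] g 0.183 30.0 j [ 13.8  18.5 -11.8  -0.  -59.8 144.2]
Favg [ 1.24 -0.01 -4.47]
```

drive_tool --steps '[0,0,0,0,0,-0.001,0,0,0,0,0,0,-0.001,0,0,0,0,0,0,0,0]'

```text
time_s: 18.52
tcp_pos: [0.5656, -0.0257, 0.1986]
ee_rot: [[0.375, 0.927, -0.0], [0.927, -0.375, 0.0], [-0.0, -0.0, -1.0]]
wrist_force: [0.4, 0.0, -4.5]
gripper_width: 0.178
gripper_force: 30.0
```

```bash
python3 -c "
from p import *
avg(6)"
```

```text
t 18.82 p [ 0.5656 -0.0257  0.1986] yaw -21.99 z [-2.e-04 -0.e+00 -1.e+00] F [ 0.61 -0.52 -4.23] g 0.182 30.0 j [ 13.8  18.4 -11.6  -0.  -60.  144.2]
Favg [ 0.54 -0.27 -4.23]
```

The bail is caught: a steady −4.2 N with the seat at about 67 mm, matching the leaf grip. I'll keep drawing it up smoothly while easing toward the well's centre.

drive_tool --steps '[0,0,0,0,0,-0.002,0,0,0,0,0,0,-0.002,0,0,0,0,0,0,-0.002,0,0,0,0,0,0.0005,-0.002,0,0,0,0,0,0.0005,-0.002,0,0,0,0,0,0.0005,-0.002,0,0,0,0,0,0,0,0]'

```text
time_s: 19.4
tcp_pos: [0.5673, -0.0263, 0.2111]
ee_rot: [[0.374, 0.927, 0.001], [0.927, -0.374, -0.0], [0.0, 0.001, -1.0]]
wrist_force: [-0.9, -0.4, -2.8]
gripper_width: 0.183
gripper_force: 30.0
```

drive_tool --steps '[0,0,0,0,0.0005,-0.002,0,0,0,0,0,0.0005,-0.002,0,0,0,0,0,0.0005,-0.002,0,0,0,0,0,0.0005,-0.002,0,0,0,0,0,0.0005,-0.002,0,0,0,0,0,0.0005,-0.002,0,0,0,0,0,0,0,0]'

```text
time_s: 19.98
tcp_pos: [0.5706, -0.0274, 0.2238]
ee_rot: [[0.374, 0.927, 0.002], [0.927, -0.374, -0.0], [0.001, 0.002, -1.0]]
wrist_force: [0.7, -0.5, -1.8]
gripper_width: 0.186
gripper_force: 30.0
```

```bash
python3 -c "
from p import *
avg(8)"
```

```text
t 20.38 p [ 0.5698 -0.0274  0.2225] yaw -21.99 z [-2.e-04 -0.e+00 -1.e+00] F [-0.32  0.45 -1.85] g 0.182 30.0 j [ 13.5  17.6  -9.1  -0.  -63.4 144.5]
Favg [-0.15  0.16 -2.23]
```

Weight only now (~1.7 N above the empty reading): the basket is clear of the leaves. Raising it out.

drive_tool --steps '[0,0,0,0,0.001,-0.003,0,0,0,0,0,0,-0.005,0,0,0,0,0,0,-0.006,0,0,0,0,0,0,-0.006,0,0,0,0,0,0,-0.006,0,0,0,0,0,0,-0.006,0,0,0,0,0,0,-0.006,0,0,0,0,0,0,-0.006,0,0,0,0,0,0,-0.005,0,0,0,0,0,0,-0.003,0]'

```text
time_s: 21.22
tcp_pos: [0.5711, -0.0277, 0.2755]
ee_rot: [[0.374, 0.927, 0.001], [0.927, -0.374, 0.0], [0.001, 0.001, -1.0]]
wrist_force: [-0.0, 0.2, -2.1]
gripper_width: 0.183
gripper_force: 30.0
```

drive_tool --steps '[0,0,0,0,0,-0.004,0,0,0,0,0,0,-0.006,0,0,0,0,0,0,-0.007,0,0,0,0,0,0,-0.008,0,0,0,0,0,0,-0.008,0,0,0,0,0,0,-0.008,0,0,0,0,0,0,-0.008,0,0,0,0,0,0,-0.008,0,0,0,0,0,0,-0.006,0,0,0,0,0,0,-0.003,0]'

```text
time_s: 22.05
tcp_pos: [0.5712, -0.0278, 0.3419]
ee_rot: [[0.374, 0.927, 0.002], [0.927, -0.374, 0.0], [0.001, 0.002, -1.0]]
wrist_force: [0.7, -0.4, -1.8]
gripper_width: 0.183
gripper_force: 30.0
```

```bash
python3 -c "
from p import *
s=avg(8,'side')
o=np.array(r.sense()['tcp_pos'])-[0,0,.0362+.093]
u=proj('side',o).astype(int);print(u)
cv2.imwrite('pics/lift.png',crop(s,u[0]-40,u[1]-35,80,75,7))"
```

```text
t 22.45 p [ 0.5707 -0.0278  0.34  ] yaw -21.99 z [-1.1e-03 -1.0e-04 -1.0e+00] F [-0.07 -0.97 -2.2 ] g 0.182 30.0 j [ 13.5  13.8   2.7  -0.  -78.9 144.6]
Favg [ 0.08 -0.09 -2.01]
[292 139]
```

View pics/lift.png

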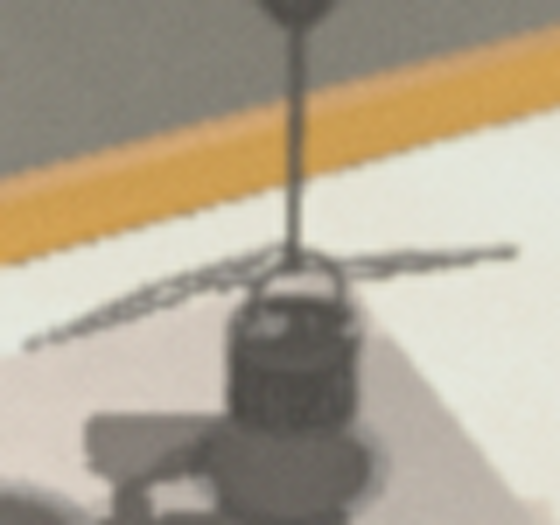

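The basket hangs upright on the hook: bail arch at (300,270), drum at (292,365), above the well. Now a smooth-profile carry to the tray centre, also turning the tool −20° to stay off joint 6's limit.

```bash
cat >> p.py <<'E'
def splan(pos,deg,g,n):
    s=r.sense();p0,R0=np.array(s['tcp_pos']),np.array(s['ee_rot'])
    R1=yaw_R(deg);rv=Ro.from_matrix(R0.T@R1).as_rotvec();rv[:2]=0
    u=np.arange(n+1)/n;w=np.diff(u**2*(3-2*u));R=R0;o=[]
    for k in w:
        o.append(np.r_[rv*k,R.T@((np.array(pos)-p0)*k),g].round(4));R=R@Ro.from_rotvec(rv*k).as_matrix()
    for i in range(0,n,10): print(','.join('%g'%v for q in o[i:i+10] for v in q))
E
python3 -c "
from p import *
splan([.496,-.292,.335],318,0,30)"
```

```text
0,0,0.0011,-0.0009,0.0001,0,0,0,0,0.0033,-0.0026,0.0003,0,0,0,0,0.0053,-0.0042,0.0005,0.0001,0,0,0,0.0072,-0.0056,0.0007,0.0001,0,0,0,0.0089,-0.0069,0.0009,0.0001,0,0,0,0.0105,-0.0081,0.0011,0.0002,0,0,0,0.0118,-0.0092,0.0013,0.0002,0,0,0,0.0131,-0.0102,0.0016,0.0002,0,0,0,0.0142,-0.011,0.0019,0.0002,0,0,0,0.0151,-0.0117,0.0022,0.0002,0
0,0,0.0159,-0.0122,0.0025,0.0002,0,0,0,0.0165,-0.0127,0.0028,0.0002,0,0,0,0.017,-0.013,0.0031,0.0002,0,0,0,0.0173,-0.0132,0.0033,0.0003,0,0,0,0.0174,-0.0132,0.0036,0.0003,0,0,0,0.0174,-0.0132,0.0038,0.0003,0,0,0,0.0173,-0.013,0.004,0.0003,0,0,0,0.017,-0.0127,0.0042,0.0002,0,0,0,0.0165,-0.0123,0.0043,0.0002,0,0,0,0.0159,-0.0117,0.0043,0.0002,0
0,0,0.0151,-0.0111,0.0043,0.0002,0,0,0,0.0142,-0.0103,0.0042,0.0002,0,0,0,0.0131,-0.0095,0.004,0.0002,0,0,0,0.0118,-0.0085,0.0037,0.0002,0,0,0,0.0105,-0.0075,0.0034,0.0002,0,0,0,0.0089,-0.0064,0.0029,0.0001,0,0,0,0.0072,-0.0051,0.0024,0.0001,0,0,0,0.0053,-0.0038,0.0018,0.0001,0,0,0,0.0033,-0.0023,0.0011,0,0,0,0,0.0011,-0.0008,0.0004,0,0
```

drive_tool --steps '[0,0,0.0011,-0.001,0,0,0,0,0,0.0033,-0.0026,0.0003,0,0,0,0,0.0053,-0.0042,0.0005,0,0,0,0,0.0072,-0.0056,0.0007,0,0,0,0,0.009,-0.007,0.001,0,0,0,0,0.0105,-0.008,0.0011,0,0,0,0,0.012,-0.0092,0.0013,0,0,0,0,0.013,-0.0102,0.0016,0,0,0,0,0.014,-0.011,0.002,0,0,0,0,0.015,-0.0117,0.0022,0,0]'

```text
time_s: 23.28
tcp_pos: [0.5512, -0.0977, 0.3406]
ee_rot: [[0.458, 0.889, 0.0], [0.889, -0.458, -0.0], [0.0, 0.0, -1.0]]
wrist_force: [0.4, 0.5, -2.0]
gripper_width: 0.183
gripper_force: 30.0
```

drive_tool --steps '[0,0,0.016,-0.0122,0.0025,0,0,0,0,0.0165,-0.0127,0.0028,0,0,0,0,0.017,-0.013,0.003,0,0,0,0,0.0173,-0.0132,0.0033,0,0,0,0,0.0174,-0.0132,0.0036,0,0,0,0,0.0174,-0.0132,0.0038,0,0,0,0,0.0173,-0.013,0.004,0,0,0,0,0.017,-0.0127,0.0042,0,0,0,0,0.0165,-0.0123,0.0043,0,0,0,0,0.016,-0.0117,0.0043,0,0]'

```text
time_s: 24.12
tcp_pos: [0.5152, -0.2251, 0.3405]
ee_rot: [[0.601, 0.799, -0.0], [0.799, -0.601, -0.0], [-0.0, -0.0, -1.0]]
wrist_force: [0.2, 0.0, -2.9]
gripper_width: 0.185
gripper_force: 30.0
```

drive_tool --steps '[0,0,0.015,-0.011,0.0043,0,0,0,0,0.014,-0.0103,0.0042,0,0,0,0,0.013,-0.0095,0.004,0,0,0,0,0.012,-0.0085,0.0037,0,0,0,0,0.0105,-0.0075,0.0034,0,0,0,0,0.009,-0.0064,0.003,0,0,0,0,0.0072,-0.005,0.0024,0,0,0,0,0.0053,-0.0038,0.0018,0,0,0,0,0.0033,-0.0023,0.001,0,0,0,0,0.001,-0.001,0,0,0]'

```text
time_s: 24.95
tcp_pos: [0.496, -0.2922, 0.3405]
ee_rot: [[0.669, 0.743, -0.0], [0.743, -0.669, 0.0], [-0.0, -0.0, -1.0]]
wrist_force: [-0.2, 0.0, -1.7]
gripper_width: 0.181
gripper_force: 30.0
```

```bash
python3 -c "
from p import *
avg(6)"
```

```text
t 25.25 p [ 0.4961 -0.2917  0.3406] yaw -41.97 z [ 2.e-04  0.e+00 -1.e+00] F [ 0.36  0.91 -1.37] g 0.183 30.0 j [-14.3  14.2   3.3  -0.  -79.  152.4]
Favg [ 0.36 -0.16 -1.92]
```

drive_tool --steps '[0,0,0,0,0,0.006,0,0,0,0,0,0,0.012,0,0,0,0,0,0,0.016,0,0,0,0,0,0,0.018,0,0,0,0,0,0,0.018,0,0,0,0,0,0,0.018,0,0,0,0,0,0,0.018,0,0,0,0,0,0,0.016,0,0,0,0,0,0,0.012,0,0,0,0,0,0,0.006,0]'

```text
time_s: 26.08
tcp_pos: [0.495, -0.2914, 0.1982]
ee_rot: [[0.669, 0.743, -0.004], [0.743, -0.669, 0.002], [-0.001, -0.004, -1.0]]
wrist_force: [-0.1, 0.1, -1.9]
gripper_width: 0.185
gripper_force: 30.0
```

drive_tool --steps '[0,0,0,0,0,0,0,0,0,0,0,0,0.002,0,0,0,0,0,0,0.002,0,0,0,0,0,0,0.002,0,0,0,0,0,0,0.001,0,0,0,0,0,0,0,0]'

```text
time_s: 26.58
tcp_pos: [0.496, -0.292, 0.1937]
ee_rot: [[0.669, 0.743, 0.0], [0.743, -0.669, -0.0], [0.0, 0.0, -1.0]]
wrist_force: [-0.4, -0.4, -1.8]
gripper_width: 0.182
gripper_force: 30.0
```

```bash
python3 -c "
from p import *
avg(8)"
```

```text
t 26.98 p [ 0.4961 -0.292   0.1936] yaw -41.99 z [ 2.e-04 -1.e-04 -1.e+00] F [ 0.44  0.7  -2.8 ] g 0.181 30.0 j [-14.4  19.5 -10.7   0.  -59.8 152.4]
Favg [ 0.17  0.16 -2.03]
```

Still hanging. Lowering 1 mm per row until it touches down near .1875.

drive_tool --steps '[0,0,0,0,0,0.001,0,0,0,0,0,0,0.001,0,0,0,0,0,0,0.001,0,0,0,0,0,0,0.001,0,0,0,0,0,0,0.001,0,0,0,0,0,0,0,0]'

```text
time_s: 27.48
tcp_pos: [0.4959, -0.2919, 0.1884]
ee_rot: [[0.669, 0.743, -0.0], [0.743, -0.669, 0.0], [-0.0, -0.0, -1.0]]
wrist_force: [-0.2, 0.9, -0.5]
gripper_width: 0.179
gripper_force: 30.0
```

```bash
python3 -c "
from p import *
avg(6)"
```

```text
t 27.78 p [ 0.496  -0.292   0.1886] yaw -41.99 z [ 1.e-04 -1.e-04 -1.e+00] F [-0.32  0.53 -0.26] g 0.184 30.0 j [-14.4  19.7 -11.1   0.  -59.2 152.4]
Favg [ 0.09  0.03 -1.26]
```

drive_tool --steps '[0,0,0,0,0,0.001,0,0,0,0,0,0,0.001,0,0,0,0,0,0,0.001,0,0,0,0,0,0,0.001,0,0,0,0,0,0,0,0]'

```text
time_s: 28.2
tcp_pos: [0.4959, -0.2919, 0.1842]
ee_rot: [[0.669, 0.743, -0.001], [0.743, -0.669, 0.0], [-0.0, -0.001, -1.0]]
wrist_force: [-0.9, -1.4, -1.5]
gripper_width: 0.183
gripper_force: 30.0
```

```bash
python3 -c "
from p import *
avg(6)"
```

```text
t 28.50 p [ 0.4961 -0.292   0.1846] yaw -41.99 z [ 1.e-04 -0.e+00 -1.e+00] F [-0.62 -0.22 -0.58] g 0.183 30.0 j [-14.4  20.  -11.4  -0.  -58.6 152.4]
Favg [ 0.19  0.01 -0.75]
```

Landed: the load is gone. I lower the hook 10 mm inside the bail, back it out slowly and check for drag.

drive_tool --steps '[0,0,0,0,0,0.002,0,0,0,0,0,0,0.002,0,0,0,0,0,0,0.002,0,0,0,0,0,0,0.002,0,0,0,0,0,0,0.002,0,0,0,0,0,0,0,0]'

```text
time_s: 29.0
tcp_pos: [0.4959, -0.2919, 0.174]
ee_rot: [[0.669, 0.743, -0.001], [0.743, -0.669, 0.0], [-0.0, -0.001, -1.0]]
wrist_force: [-0.6, 0.0, -0.1]
gripper_width: 0.181
gripper_force: 30.0
```

```bash
python3 -c "
from p import *
avg(6)"
```

```text
t 29.30 p [ 0.4961 -0.292   0.1747] yaw -41.99 z [ 4.e-04 -2.e-04 -1.e+00] F [-0.38 -0.33 -0.2 ] g 0.183 30.0 j [-14.4  20.5 -12.2   0.  -57.3 152.4]
Favg [-0.15  0.02 -0.79]
```

drive_tool --steps '[0,0,0,0,0.002,0,0,0,0,0,0,0.002,0,0,0,0,0,0,0.002,0,0,0,0,0,0,0,0,0]'

```text
time_s: 29.63
tcp_pos: [0.5009, -0.2963, 0.1745]
ee_rot: [[0.669, 0.743, 0.0], [0.743, -0.669, -0.0], [0.0, 0.0, -1.0]]
wrist_force: [-0.3, -0.6, -0.5]
gripper_width: 0.18
gripper_force: 30.0
```

```bash
python3 -c "
from p import *
avg(6)"
```

```text
t 29.93 p [ 0.5004 -0.296   0.1745] yaw -41.99 z [-1.e-04  1.e-04 -1.e+00] F [-1.07 -0.22 -1.29] g 0.181 30.0 j [-14.6  21.  -11.3  -0.  -57.6 152.7]
Favg [-0.22  0.05 -1.04]
```

drive_tool --steps '[0,0,0,0,0.002,0,0,0,0,0,0,0.002,0,0,0,0,0,0,0.002,0,0,0,0,0,0,0,0,0]'

```text
time_s: 30.27
tcp_pos: [0.5053, -0.3003, 0.1745]
ee_rot: [[0.669, 0.743, 0.0], [0.743, -0.669, -0.0], [0.0, 0.0, -1.0]]
wrist_force: [0.0, -0.3, -0.6]
gripper_width: 0.181
gripper_force: 30.0
```

```bash
python3 -c "
from p import *
avg(6)"
```

```text
Traceback (most recent call last):
  File "p.py", line 21, in avg
    for i in range(n): im=r.capture(cam);F.append(r.sense()['wrist_force'])
                          ~~~~~~~~~^^^^^
ValueError: 200 camera calls are used up
```

The camera budget is spent, so I continue on the force readings. No drag so far; backing out further, then a careful lift check.

drive_tool --steps '[0,0,0,0,0.002,0,0,0,0,0,0,0.002,0,0,0,0,0,0,0.002,0,0,0,0,0,0,0.002,0,0,0,0,0,0,0.002,0,0,0,0,0,0,0,0,0]'

```text
time_s: 30.92
tcp_pos: [0.5127, -0.307, 0.1745]
ee_rot: [[0.669, 0.743, 0.0], [0.743, -0.669, -0.0], [0.0, 0.0, -1.0]]
wrist_force: [-0.1, -0.2, -0.4]
gripper_width: 0.18
gripper_force: 30.0
```

drive_tool --steps '[0,0,0,0,0,-0.003,0,0,0,0,0,0,-0.003,0,0,0,0,0,0,-0.003,0,0,0,0,0,0,-0.003,0,0,0,0,0,0,0,0]'

```text
time_s: 31.33
tcp_pos: [0.5128, -0.3069, 0.1877]
ee_rot: [[0.669, 0.743, 0.002], [0.743, -0.669, -0.001], [0.001, 0.002, -1.0]]
wrist_force: [0.9, 0.1, 0.5]
gripper_width: 0.187
gripper_force: 30.0
```

drive_tool --steps '[0,0,0,0,0,-0.003,0,0,0,0,0,0,-0.003,0,0,0,0,0,0,-0.003,0,0,0,0,0,0,0,0]'

```text
time_s: 31.67
tcp_pos: [0.5128, -0.3069, 0.1964]
ee_rot: [[0.669, 0.743, 0.001], [0.743, -0.669, -0.001], [0.0, 0.001, -1.0]]
wrist_force: [0.1, -0.3, -0.1]
gripper_width: 0.182
gripper_force: 30.0
```

drive_tool --steps '[0,0,0,0,0,-0.003,0,0,0,0,0,0,0,0]'

```text
time_s: 31.83
tcp_pos: [0.5126, -0.3068, 0.1991]
ee_rot: [[0.669, 0.743, 0.001], [0.743, -0.669, -0.0], [0.0, 0.001, -1.0]]
wrist_force: [0.9, -0.3, -0.9]
gripper_width: 0.181
gripper_force: 30.0
```

drive_tool --steps '[0,0,0,0,0,-0.004,0,0,0,0,0,0,-0.004,0,0,0,0,0,0,0,0]'

```text
time_s: 32.08
tcp_pos: [0.5129, -0.307, 0.2077]
ee_rot: [[0.669, 0.743, 0.002], [0.743, -0.669, -0.001], [0.0, 0.002, -1.0]]
wrist_force: [-0.5, 0.8, -0.3]
gripper_width: 0.184
gripper_force: 30.0
```

Free: no load over a 33 mm rise. Back to the rack, turning to the seated yaw 186.2°.

```bash
python3 -c "
from p import *
st()
s=r.sense();p=np.array(s['tcp_pos'])
a=plan([p[0],p[1],.32],318,0,step=.03)
plan([.4597,.3094,.32],186.2,0,step=.035,turn=.115,start=a)"
```

```text
t 32.08 p [ 0.5129 -0.307   0.2077] yaw -41.98 z [ 1.8e-03 -9.0e-04 -1.0e+00] F [-0.52  0.79 -0.26] g 0.184 30.0 j [-15.4  20.8  -6.5   0.  -62.6 153.4]
4 rows
0.0005,-0.0001,0.0001,0,0.0001,-0.0281,0,0.0005,-0.0001,0.0001,0,0,-0.0281,0,0.0005,-0.0001,0.0001,0,0,-0.0281,0,0.0005,-0.0001,0.0001,0,0,-0.0281,0
21 rows
0,0,0.1095,0.0201,-0.0215,0,0,0,0,0.1095,0.0176,-0.0236,0,0,0,0,0.1095,0.015,-0.0254,0,0,0,0,0.1095,0.0121,-0.0269,0,0,0,0,0.1095,0.0091,-0.028,0,0,0,0,0.1095,0.006,-0.0288,0,0,0,0,0.1095,0.0028,-0.0293,0,0,0,0,0.1095,-0.0004,-0.0295,0,0,0,0,0.1095,-0.0037,-0.0292,0,0,0,0,0.1095,-0.0068,-0.0287,0,0
0,0,0.1095,-0.0099,-0.0277,0,0,0,0,0.1095,-0.0129,-0.0265,0,0,0,0,0.1095,-0.0157,-0.0249,0,0,0,0,0.1095,-0.0183,-0.023,0,0,0,0,0.1095,-0.0208,-0.0209,0,0,0,0,0.1095,-0.0229,-0.0185,0,0,0,0,0.1095,-0.0248,-0.0159,0,0,0,0,0.1095,-0.0264,-0.0131,0,0,0,0,0.1095,-0.0277,-0.0101,0,0,0,0,0.1095,-0.0286,-0.007,0,0
0,0,0.1095,-0.0292,-0.0039,0,0
```

drive_tool --steps '[0,0,0,0,0,-0.02,0,0,0,0,0,0,-0.03,0,0,0,0,0,0,-0.032,0,0,0,0,0,0,-0.03,0,0,0,0,0,0,0,0]'

```text
time_s: 32.5
tcp_pos: [0.5147, -0.3083, 0.3264]
ee_rot: [[0.669, 0.744, 0.012], [0.744, -0.669, -0.007], [0.003, 0.014, -1.0]]
wrist_force: [1.0, -0.4, 0.2]
gripper_width: 0.186
gripper_force: 30.0
```

drive_tool --steps '[0,0,0.1095,0.02,-0.0215,0,0,0,0,0.1095,0.0176,-0.0236,0,0,0,0,0.1095,0.015,-0.0254,0,0,0,0,0.1095,0.0121,-0.027,0,0,0,0,0.1095,0.009,-0.028,0,0,0,0,0.1095,0.006,-0.0288,0,0,0,0,0.1095,0.0028,-0.0293,0,0,0,0,0.1095,-0.0004,-0.0295,0,0,0,0,0.1095,-0.0037,-0.0292,0,0,0,0,0.1095,-0.007,-0.0287,0,0]'

```text
time_s: 33.33
tcp_pos: [0.4862, -0.0118, 0.3186]
ee_rot: [[0.966, -0.26, 0.001], [-0.26, -0.966, 0.0], [0.0, -0.0, -1.0]]
wrist_force: [0.7, 0.1, -1.0]
gripper_width: 0.187
gripper_force: 30.0
```

drive_tool --steps '[0,0,0.1095,-0.01,-0.0277,0,0,0,0,0.1095,-0.013,-0.0265,0,0,0,0,0.1095,-0.0157,-0.025,0,0,0,0,0.1095,-0.0183,-0.023,0,0,0,0,0.1095,-0.0208,-0.021,0,0,0,0,0.1095,-0.023,-0.0185,0,0,0,0,0.1095,-0.0248,-0.016,0,0,0,0,0.1095,-0.0264,-0.0131,0,0,0,0,0.1095,-0.0277,-0.01,0,0,0,0,0.1095,-0.0286,-0.007,0,0]'

```text
time_s: 34.17
tcp_pos: [0.4605, 0.2819, 0.3186]
ee_rot: [[0.212, -0.977, 0.0], [-0.977, -0.212, 0.0], [-0.0, -0.0, -1.0]]
wrist_force: [0.2, 0.2, -0.2]
gripper_width: 0.179
gripper_force: 30.0
```

drive_tool --steps '[0,0,0.1095,-0.0292,-0.004,0,0,0,0,0,0,0,0,0,0,0,0,0,0,0,0,0,0,0,0,0,0,0,0,0,0,0,0,0,0]'

```text
time_s: 34.58
tcp_pos: [0.4585, 0.309, 0.3187]
ee_rot: [[0.109, -0.994, -0.0], [-0.994, -0.109, -0.0], [0.0, 0.0, -1.0]]
wrist_force: [-0.6, -0.5, -1.2]
gripper_width: 0.184
gripper_force: 30.0
```

```bash
python3 -c "
from p import *
st()
plan([.4597,.3094,.30],186.2,0,step=.02)"
```

```text
t 34.58 p [0.4585 0.309  0.3187] yaw -173.75 z [-0.e+00 -1.e-04 -1.e+00] F [-0.63 -0.49 -1.15] g 0.184 30.0 j [ 50.8  12.4  -2.2   0.  -75.4 -44.5]
1 rows
0,-0.0001,0.0008,-0.0003,-0.0012,0.0187,0
```

drive_tool --steps '[0,0,0,0,-0.0012,0.01,0,0,0,0,0,0,0.02,0,0,0,0,0,0,0.02,0,0,0,0,0,0,0.01,0,0,0,0,0,0,0,0,0,0,0,0,0,0,0]'

```text
time_s: 35.08
tcp_pos: [0.46, 0.3095, 0.2585]
ee_rot: [[0.109, -0.994, 0.0], [-0.994, -0.109, -0.001], [0.001, 0.0, -1.0]]
wrist_force: [0.3, -0.0, -0.4]
gripper_width: 0.179
gripper_force: 30.0
```

drive_tool --steps '[0,0,0,0,0,0.01,0,0,0,0,0,0,0.012,0,0,0,0,0,0,0.012,0,0,0,0,0,0,0.01,0,0,0,0,0,0,0,0,0,0,0,0,0,0,0]'

```text
time_s: 35.58
tcp_pos: [0.4598, 0.31, 0.2145]
ee_rot: [[0.109, -0.994, 0.0], [-0.994, -0.109, -0.0], [0.0, -0.0, -1.0]]
wrist_force: [0.1, -0.3, 0.3]
gripper_width: 0.185
gripper_force: 30.0
```

drive_tool --steps '[0,0,0,0,0,0.01,0,0,0,0,0,0,0.012,0,0,0,0,0,0,0.012,0,0,0,0,0,0,0.01,0,0,0,0,0,0,0.005,0,0,0,0,0,0,0,0,0,0,0,0,0,0,0]'

```text
time_s: 36.17
tcp_pos: [0.4599, 0.3102, 0.1657]
ee_rot: [[0.109, -0.994, 0.0], [-0.994, -0.109, -0.0], [0.0, -0.0, -1.0]]
wrist_force: [0.7, 0.3, -0.5]
gripper_width: 0.181
gripper_force: 30.0
```

drive_tool --steps '[0,0,0,0.001,0,0.003,0,0,0,0,0,0,0.003,0,0,0,0,0,0,0.003,0,0,0,0,0,0,0.003,0,0,0,0,0,0,0.002,0,0,0,0,0,0,0,0]'

```text
time_s: 36.67
tcp_pos: [0.4596, 0.3088, 0.151]
ee_rot: [[0.109, -0.994, -0.001], [-0.994, -0.109, -0.001], [0.001, 0.001, -1.0]]
wrist_force: [-0.1, 0.7, -0.0]
gripper_width: 0.182
gripper_force: 30.0
```

drive_tool --steps '[0,0,0,0,0,0.002,0,0,0,0,0,0,0.002,0,0,0,0,0,0,0.002,0,0,0,0,0,0,0.002,0,0,0,0,0,0,0,0]'

```text
time_s: 37.08
tcp_pos: [0.4596, 0.3088, 0.143]
ee_rot: [[0.109, -0.994, -0.001], [-0.994, -0.109, -0.001], [0.001, 0.001, -1.0]]
wrist_force: [0.0, 0.3, -0.0]
gripper_width: 0.185
gripper_force: 30.0
```

drive_tool --steps '[0,0,0,0,0,0.001,0,0,0,0,0,0,0,0,0,0,0,0,0,0,0]'

```text
time_s: 37.33
tcp_pos: [0.4598, 0.3091, 0.1426]
ee_rot: [[0.109, -0.994, 0.0], [-0.994, -0.109, 0.0], [-0.0, -0.0, -1.0]]
wrist_force: [0.2, 0.5, -1.1]
gripper_width: 0.175
gripper_force: 30.0
```

drive_tool --steps '[0,0,0,0,0,0.0005,0,0,0,0,0,0,0,0]'

```text
time_s: 37.5
tcp_pos: [0.4599, 0.3091, 0.1423]
ee_rot: [[0.109, -0.994, 0.0], [-0.994, -0.109, 0.0], [-0.0, -0.0, -1.0]]
wrist_force: [-0.3, -0.2, -0.1]
gripper_width: 0.179
gripper_force: 30.0
```

drive_tool --steps '[0,0,0,0,0,0,0.25,0,0,0,0,0,0,0.4,0,0,0,0,0,0,0.6,0,0,0,0,0,0,0.6,0,0,0,0,0,0,0.6,0,0,0,0,0,0,0.6,0,0,0,0,0,0,0.6]'

```text
time_s: 38.08
tcp_pos: [0.4598, 0.3091, 0.1421]
ee_rot: [[0.109, -0.994, 0.0], [-0.994, -0.109, 0.0], [-0.0, -0.0, -1.0]]
wrist_force: [-0.5, -0.5, 0.2]
gripper_width: 0.569
gripper_force: 0.0
```

drive_tool --steps '[0,0,0,0,0,-0.005,0.6,0,0,0,0,0,-0.01,0.6,0,0,0,0,0,-0.015,0.6,0,0,0,0,0,-0.02,0.6,0,0,0,0,0,-0.025,0.6,0,0,0,0,0,-0.025,0.6,0,0,0,0,0,-0.02,0.6,0,0,0,0,0,0,0.6,0,0,0,0,0,0,0.6]'

```text
time_s: 38.83
tcp_pos: [0.4602, 0.3095, 0.2644]
ee_rot: [[0.109, -0.994, 0.003], [-0.994, -0.109, 0.003], [-0.003, -0.003, -1.0]]
wrist_force: [0.3, 0.4, 0.0]
gripper_width: 0.599
gripper_force: 0.0
```

```bash
python3 -c "
from p import *
st();print(r.finish_job())"
```

```text
t 38.83 p [0.4602 0.3095 0.2644] yaw -173.74 z [ 0.0029  0.0034 -1.    ] F [0.27 0.42 0.01] g 0.599 0.0 j [ 50.7  14.1  -7.6   0.  -68.  -44.4]
the job is handed in; nothing more can be done
None
```

The job is handed in at 38.8 s: the basket is set down in the cooling tray with its bail released, and the hook is back in its rack hole; my 200 camera calls ran out during the unhooking, so the unhooking, the re-hanging and the basket's final stance were checked by force and position readings only.

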